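# Hold a cable lug in the bench crimper by three clicks

## Robot

A 6-joint arm with a two-finger parallel gripper is mounted at the origin on the work surface. World frame = base frame: x ahead of the robot, y to its left, z up, the work surface at z = 0. Lengths are in m, angles in rad, forces in N, time in s.
With the tool pointing down it reaches from about 0.25 to 0.725 m from the base axis. Payload 4 kg.
Tool frame: the origin (TCP) lies where the fingers leave the gripper's body, on its centre line; the fingertips stand 73 mm ahead of it and the grasp point (between the pads) lies 54 mm ahead of it (bot.tip_reach is the z of the fingertips in the tool frame, in m); z points along the fingers, x is the direction in which the jaws open and shut, and the axes are right-handed (so a half turn about z gives the same grasp; the last joint's range is limited). The gripper opens to 85 mm and grips with 20 to 120 N. Pads are 22 mm wide; open, the fingers measure 114 mm over their backs; the gripper's body (76 mm by 85 mm) begins 54 mm behind the grasp point. The pads swing forward as they close: fully open they stand 13 mm farther back than shut.
Start: joints at [1.103, 0.241, 0.005, 1.335, 0, 1.571], TCP at [0.225, 0.446, 0.304] pointing down, gripper open.
Joint ranges: [-2.72, 2.72], [-1.05, 1.87], [-1.09, 1.28], [-1.99, 2.15], [-1.42, 1.44], [-3.14, 3.14]. Speed limits (rad/s): [2.79, 2.79, 3.14, 3.14, 3.14, 3.14].

## Interface

Orientations are given as a unit quaternion [x, y, z, w].
In Python, from workcell import bot, vision, job_done gives the robot as it stands.
- The arm moves only by the tool drive_tool, never from a script. Its argument "steps" is one flat list of numbers, 7 for each row, row after row: the shift along the tool's x, y, z in m, then the turn, a rotation vector about the tool's x, y, z in degrees, then the closure, from -1 (fully open) to 1 (shut). A call has 1 to 8 rows; each row shifts and turns the commanded pose from where the row before left it, along the tool's axes as they then stand; what a row does not reach is not made up. A row lasts 1/12 s, in which the tool goes at most 41.7 mm and 7.16 degrees, less where a joint would pass 70% of its speed; a pose out of reach is approached as far as the arm can. A call is refused whole if a number of a shift passes 0.0417 or a number of a turn 7.16, either way. A call with a gripper value outside its range is refused whole. The fingers move at their own pace and stop on an object; the grip force is fixed at half the most. Time passes only in rows, so rows that do not move let the fingers close. It gives the time, the measured TCP pose, the force and the opening at its end, in the units of the state.
- bot.get_obs(): the state, without advancing time (a new reading comes with each control period).
- vision.camera(name): name is "side" or "top"; returns (picture, depth): 420x560x3 uint8, red, green, blue; 420x560 float32, m along the optical axis (not along the pixel's ray), 0 where there is no reading.
- vision.camera_model(name): a dict with "mtx" (3x3 intrinsics, pixels), "rvec" (rotation vector, rad) and "tvec" (3), from world to camera coordinates, as OpenCV has them. Camera axes: x right, y down, z forward; pixel columns grow to the right and rows downward; lengths in m; the calibration is good to about 2 mm. A picture is of the moment at which its call begins. camera_model takes no time and is no camera call.
- job_done(): hands the job in, once; it reports no verdict.
The state is a dict: "clock": time; "joint_pos": joint angles; "joint_vel": joint speeds; "tau": joint torques, N m; "eef_pos": TCP position; "tool_rot": TCP orientation; "ft_force": force on the tool from outside, world axes, zero at the start; "ft_torque": the same for the moment, N m; "grip_width": finger opening in m.
Only numpy, scipy, OpenCV 4.12 (cv2) and the standard library are available. Lean on these libraries where they do the work, as an engineer would, in place of code of your own. Each camera call takes 0.05 s, during which the arm holds its last target.

## Task

Take the large cable lug and lay its barrel in the lower die of the bench crimping tool, going in from your side, so that the barrel's open mouth points away from you and the flat palm comes up against the die, and let go of it. Then press the tool's lever down exactly three clicks, counted by feel, so that the lug is held but not yet crimped, and keep hold of the lever there: finish with your grip or push still on it, ready for the cable to be fed in. A fourth click would spoil the lug; leave the other things on the desk where they are.

Things in the scene. Friction and masses are not known exactly. Their poses are not given: they have to be found in the camera images.
- crimper: Ratchet crimping tool for cable lugs on a grey base plate 110 x 300 mm, fixed to the desk; its place and yaw (to 0.2 rad) vary. Origin on the desk; z up; y along the tool from the crimping head (-y end) to the two black handles (+y end); x through the head from your side (-x) to the far side. Nothing stands in front (-x) of the lower die from 20 mm up. Pivot cheeks: 25 mm thick, from y -68 mm on, up to 116 mm high.
- nest (a point): Middle of the trough floor of the steel lower die, on the die's near (-x) face, 80 mm above the desk, at y -90 mm of the tool. Axes as the tool's: +x goes into the trough, which runs 18 mm along x. Floor 9.5 mm wide; flanks slope out to 20 mm wide 8 mm higher, so a barrel centres itself; outside them the block is 44 mm wide.
- punch (a point): Tip of the punch (10 mm wide) under the upper jaw, over the trough; it comes down as the lever is pressed. With the lever up it is about 28 mm above the trough floor, and the jaw's top is 147 mm above the desk. At the third click it just meets the large lug's barrel.
- lever_pivot (a point): The lever's pivot axis (parallel to the tool's x axis), 82 mm above the desk.
- lever_grip (a point): Centre of the upper (moving) handle's black sleeve, on its axis, 225 mm from the pivot. The sleeve is a round bar 25 mm thick, straight from 142 to 300 mm from the pivot. With the lever up it rises at 0.5 rad above horizontal towards +y, and this point is 190 mm above the desk. A fixed handle lies 49 mm above the desk below it.
- lever (a joint): Lever angle, rad: 0 = up (start, spring-held), grows as the handle is pressed down. At the sleeve's centre a tooth takes 4 to 8 N to ride up; then the pawl drops, the push falls to nothing and builds up again: one click. The clicks give way near 0.08, 0.18, 0.28, 0.38 and are complete at 0.115, 0.215, 0.315, 0.415. One-way: let go, the lever stays at its last click.
- lug: The large tinned cable lug, 45 g: round barrel 14.5 mm thick, 34 mm long, with an open mouth; flat palm 20 mm wide, 24 mm long, 5 mm thick with a bolt hole. It lies flat, undersides of palm and barrel level. Origin: underside at the neck where palm meets barrel. x along the barrel to its mouth, z up. The palm is wider than the trough and stops at the die. Balances 9 mm from the neck, in the barrel.
- lug_palm (a point): On the centre line of the large lug's palm, 13 mm behind the neck, at half its thickness (2.5 mm above its underside); a place to grip it across its 20 mm width.
- lug_mid: Smaller lug (barrel 10 mm thick, 24 mm long; palm 14 x 16 mm) on the desk; not wanted. Origin and axes as for the large lug.
- lug_small: Smallest lug (barrel 8 mm thick, 18 mm long; palm 12 x 14 mm) on the desk; not wanted. Origin and axes as for the large lug.
- screwdriver: Screwdriver with a black handle lying on the desk, about 200 mm long; a bystander.
- tape_roll: Roll of black tape, 80 mm across, 19 mm high, lying flat; a bystander. Origin: centre of its underside.
- mug: White mug, 82 mm across, 95 mm high; a bystander. Origin: centre of its underside.
- stapler: Black desk stapler, 150 x 38 mm, about 65 mm high; a bystander. Origin: centre of its underside.
- notepad: Paper notepad, 148 x 210 mm, 8 mm thick, lying flat; a bystander. Origin: centre of its underside.
- marker: Marker pen, 140 mm long, 17 mm thick, lying on the desk; a bystander.

How it is judged:
On the way, in this order (a step that is already met when the one before it is completed fails the run):
1. the large lug lies in the lower die, palm against the die, let go, while the lever is still up (x of lug in the frame of nest between -0.006 and 0.004 m and y of lug in the frame of nest between -0.004 and 0.004 m and z of lug in the frame of nest between -0.003 and 0.0035 m and angle between the x axis of lug and the x axis of crimper, either way round below 0.15 rad and contact force between the fingers and lug below 0.1 N and value of joint lever below 0.06 rad), for 0.3 s.
2. the lever is at its third click with the lug in the die (x of lug in the frame of nest between -0.006 and 0.004 m and y of lug in the frame of nest between -0.004 and 0.004 m and z of lug in the frame of nest between -0.003 and 0.0035 m and angle between the x axis of lug and the x axis of crimper, either way round below 0.15 rad and contact force between the fingers and lug below 0.1 N and value of joint lever above 0.295 rad), for 0.2 s.
At the end, for the whole second after the job is handed in: The large lug lies in the die trough (neck within 6 mm of the near face, 4 mm of the middle, on the floor, along it within 0.15 rad), at rest, not touched by the fingers; the lever stands between the third and fourth click (0.295 to 0.385 rad), held by the fingers with over 1.5 N (all of step 2 and value of joint lever below 0.385 rad and velocity of joint lever below 0.05 rad/s and contact force between the fingers and lever above 1.5 N and linear speed of lug below 0.02 m/s); the arm keeps its last pose, push and grip.
It fails at once if the lever goes over a fourth click (value of joint lever above 0.405 rad).
It fails at once if another thing on the desk is moved by more than 40 mm (distance of any of lug_mid, lug_small, screwdriver, tape_roll, mug, stapler, notepad, marker from where it was at the start of the episode above 0.04 m).
It also fails if it takes over 72 s, if anything falls off the work surface, if the arm or the gripper's body presses on something with over 40 N, if the wrist force passes 120 N, or if a joint passes its speed limit or range.

## Working session

There is one attempt and no reset: what is moved stays moved. The work goes in short steps, Python scripts to look and compute and a tool call to move; the robot and the scene stay as the last step left them, time stands still between calls to the robot, and variables do not carry over. Pictures are saved under pics/ and viewed, and the job is handed in when it is done.

Besides the shell and the picture viewer there is one more tool, called after "Request:" as a command line: name --argument value ..., lists and objects as JSON in quotes. drive_tool: Moves the arm, as the interface text tells. Its arguments: {"type":"object","properties":{"steps":{"type":"array"}},"required":["steps"]}

```bash
mkdir -p pics; ls; cat > h.py <<'E'
import numpy as np,cv2
from workcell import bot,vision,job_done
from scipy.spatial.transform import Rotation as R
def cam(n):
    m=vision.camera_model(n);K=np.array(m["mtx"]);Rm=cv2.Rodrigues(np.array(m["rvec"],float))[0];t=np.array(m["tvec"],float).ravel();return K,Rm,t
def ray(n,u,v,z):
    K,Rm,t=cam(n);c=-Rm.T@t;d=Rm.T@np.linalg.inv(K)@np.array([u,v,1.]);return c+d*(z-c[2])/d[2]
def proj(n,p):
    K,Rm,t=cam(n);q=K@(Rm@np.array(p,float)+t);return q[:2]/q[2]
def cloud(n,dep):
    K,Rm,t=cam(n);v,u=np.mgrid[:dep.shape[0],:dep.shape[1]]
    P=np.stack([(u-K[0,2])/K[0,0]*dep,(v-K[1,2])/K[1,1]*dep,dep],-1);return (P-t)@Rm
E
python3 - <<'E'
from h import *
for n in("top","side"):
    p,d=vision.camera(n);np.savez(n+"0.npz",p=p,d=d);cv2.imwrite(f"pics/{n}0.png",p[:,:,::-1])
    K,Rm,t=cam(n);print(n,K.round(1).tolist(),(-Rm.T@t).round(3),Rm[2].round(2))
print(bot.get_obs(),bot.tip_reach)
E
```

```text
pics
top [[380.9, 0.0, 279.4], [0.0, 380.9, 212.5], [0.0, 0.0, 1.0]] [0.303 0.046 1.075] [ 0.17 -0.02 -0.99]
side [[386.1, 0.0, 278.2], [0.0, 386.1, 206.0], [0.0, 0.0, 1.0]] [0.397 1.013 0.933] [ 0.06 -0.78 -0.63]
{'clock': 0.1, 'joint_pos': array([1.10300914e+00, 2.41347531e-01, 3.85658965e-03, 1.33516053e+00,
       2.17781720e-05, 1.57083057e+00]), 'joint_vel': array([-0.00133898,  0.00123744,  0.00495368, -0.00056148,  0.0012585 ,
        0.00044227]), 'tau': array([-1.20454857e-03, -3.73138869e+01,  2.53010166e+01,  1.09061998e-02,
       -4.80432095e-05, -3.38313015e-06]), 'eef_pos': array([0.22526394, 0.44591479, 0.30309598]), 'tool_rot': array([ 8.51745748e-01,  5.23954502e-01, -7.95745542e-04,  4.76758650e-04]), 'ft_force': array([ 0.00768673,  0.20639551, -0.66838965]), 'ft_torque': array([ 0.00586192, -0.00281208, -0.05315887]), 'grip_width': 0.08520523767397065} 0.0726
```

View pics/top0.png

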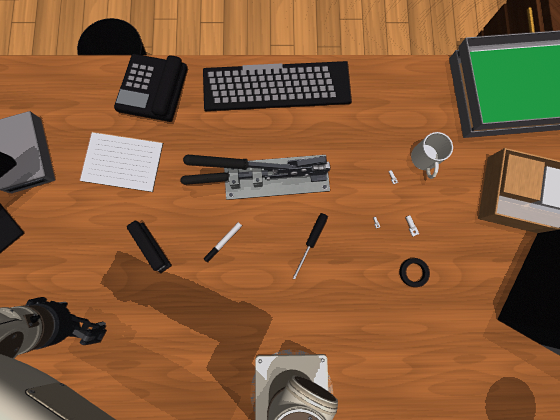

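View pics/side0.png

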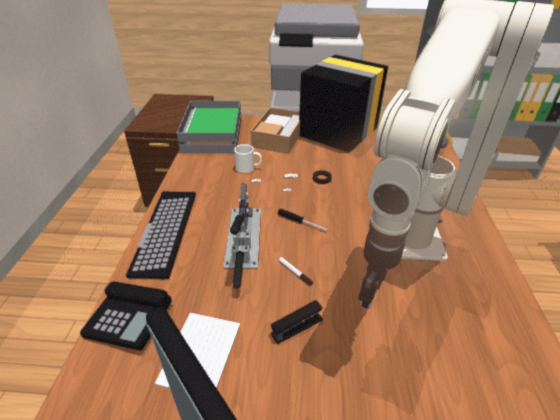

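```bash
python3 - <<'E'
from h import *
p=cv2.imread("pics/top0.png")
a=cv2.resize(p[140:215,170:345],None,fx=4.5,fy=4.5,interpolation=cv2.INTER_CUBIC);cv2.imwrite("pics/t_cr.png",a)
b=cv2.resize(p[165:245,360:440],None,fx=7,fy=7,interpolation=cv2.INTER_CUBIC);cv2.imwrite("pics/t_lug.png",b)
s=cv2.imread("pics/side0.png")
c=cv2.resize(s[165:295,205:285],None,fx=4.5,fy=4.5,interpolation=cv2.INTER_CUBIC)
e=cv2.resize(s[165:200,245:310],None,fx=6,fy=6,interpolation=cv2.INTER_CUBIC)
o=np.zeros((585,760,3),np.uint8);o[:c.shape[0],:c.shape[1]]=c;o[:e.shape[0],365:365+e.shape[1]]=e;cv2.imwrite("pics/s_cr.png",o)
E
```

```text
(no output)
```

View pics/t_cr.png

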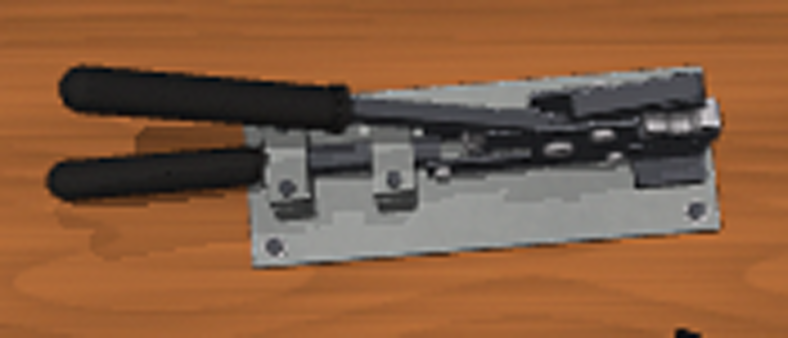

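View pics/t_lug.png

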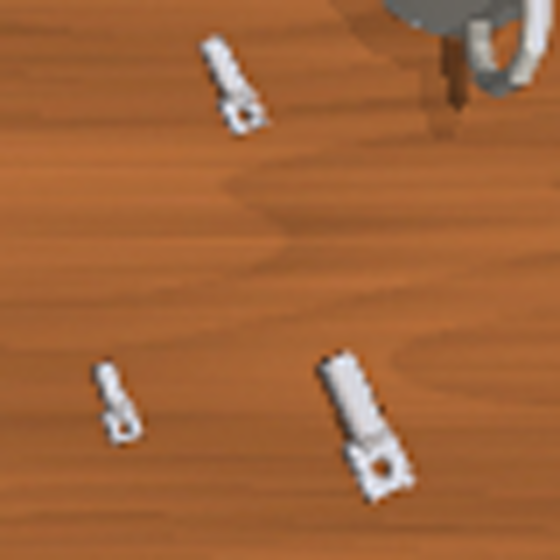

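View pics/s_cr.png

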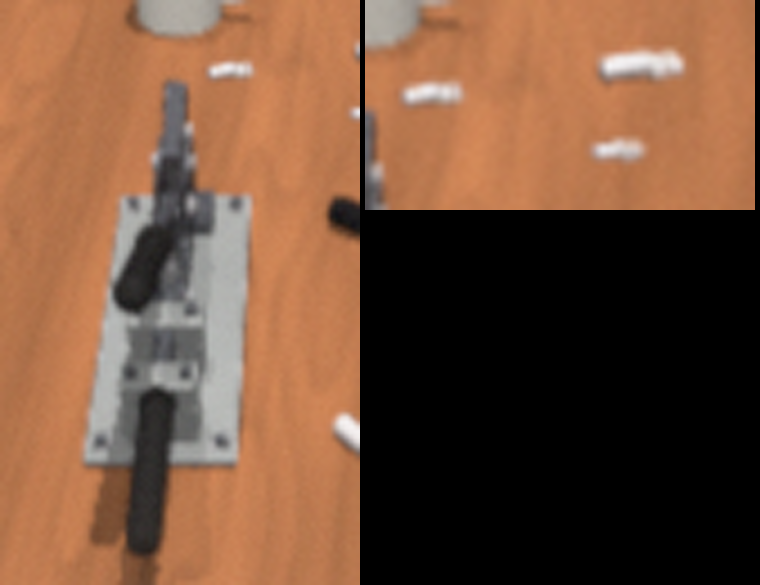

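```bash
python3 - <<'E'
from h import *
np.set_printoptions(linewidth=220,suppress=True)
for n,(r0,r1,c0,c1) in {"top":(140,215,175,345),"side":(180,292,215,270)}.items():
    f=np.load(n+"0.npz");P=cloud(n,f["d"]);Q=P[r0:r1,c0:c1]
    z=Q[...,2];img=np.clip(z/0.25*255,0,255).astype(np.uint8)
    s=4.5 if n=="top" else 5
    cv2.imwrite(f"pics/z_{n}.png",cv2.applyColorMap(cv2.resize(img,None,fx=s,fy=s,interpolation=cv2.INTER_NEAREST),cv2.COLORMAP_JET))
    h,e=np.histogram(z,bins=np.arange(-.01,.26,.004));print(n,[(round(a,3),int(b)) for a,b in zip(e,h) if b>15])
    print("desk noise",np.median(P[300:320,150:250,2]) )
# lug region
f=np.load("top0.npz");P=cloud("top",f["d"]);print((P[210:240:2,402:424:2,2]*1000).round(0))
E
```

```text
top [(np.float64(-0.01), 20), (np.float64(-0.006), 1801), (np.float64(-0.002), 5338), (np.float64(0.002), 1233), (np.float64(0.006), 1273), (np.float64(0.01), 206), (np.float64(0.014), 49), (np.float64(0.018), 70), (np.float64(0.022), 24), (np.float64(0.03), 16), (np.float64(0.034), 23), (np.float64(0.038), 33), (np.float64(0.042), 35), (np.float64(0.046), 53), (np.float64(0.05), 97), (np.float64(0.054), 232), (np.float64(0.058), 435), (np.float64(0.062), 212), (np.float64(0.066), 36), (np.float64(0.07), 28), (np.float64(0.074), 22), (np.float64(0.078), 38), (np.float64(0.082), 35), (np.float64(0.086), 66), (np.float64(0.09), 28), (np.float64(0.094), 21), (np.float64(0.098), 39), (np.float64(0.102), 32), (np.float64(0.106), 44), (np.float64(0.11), 38), (np.float64(0.114), 65), (np.float64(0.118), 28), (np.float64(0.122), 44), (np.float64(0.126), 54), (np.float64(0.13), 57), (np.float64(0.134), 68), (np.float64(0.138), 57), (np.float64(0.142), 36), (np.float64(0.146), 17), (np.float64(0.15), 16), (np.float64(0.154), 19), (np.float64(0.158), 23), (np.float64(0.162), 33), (np.float64(0.
[... 1547 characters left out ...]
4.    2.]
 [  -1.   -3.   -1.    9.   16.   12.   -1.   -1.   -4.    1.   -0.]
 [   1.   -1.   -0.   10.   13.   18.    0.   -2.    0.    1.    0.]
 [  -1.   -3.   -1.    1.   13.   14.   14.    6.   -6.   -3.    0.]
 [   1.   -1.   -2.   -1.    8.   14.   14.   -2.   -3.    0.   -3.]
 [  -2.   -2.   -0.   -0.    3.    7.    7.    7.    1.   -2.   -3.]
 [  -2.   -2.   -4.    3.    3.    5.    8.    5.   -1.   -3.   -1.]
 [   1.    3.    2.   -1.   -0.    4.    5.    4.    4.   -1.   -1.]
 [  -1.   -2.   -3.    3.   -3.   10.    3.    7.    0.   -2.    1.]
 [  -0.   -3.   -1.   -1.    1.   -1.   -2.   -1.    3.   -0.   -3.]
 [  -2.    0.   -1.   -1.   -2.   -0.    1.   -0.   -2.   -1.    0.]]
```

View pics/z_top.png

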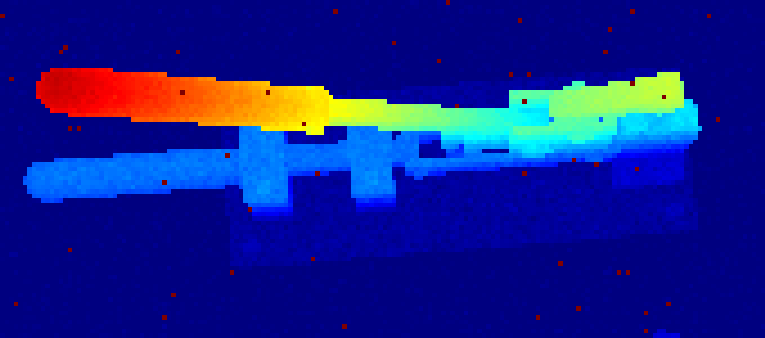

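View pics/z_side.png

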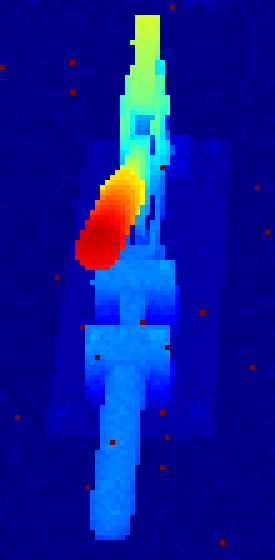

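```bash
python3 - <<'E'
from h import *
np.set_printoptions(linewidth=220,suppress=True,precision=4)
f=np.load("top0.npz");P=cloud("top",f["d"]);Q=P[140:215,175:345].reshape(-1,3)
g=np.load("side0.npz");S=cloud("side",g["d"])[180:292,215:270].reshape(-1,3)
def line(pts,nm):
    v=cv2.fitLine(pts[:,:2].astype(np.float32),cv2.DIST_HUBER,0,.01,.01).ravel();v=v if v[1]>0 else np.r_[-v[:2],v[2:]]
    print(nm,len(pts),"dir",v[:2],"yaw",np.arctan2(-v[0],v[1]),"pt",v[2:], "x at y=.0,.1,.2:",[float(v[2]+v[0]/v[1]*(y-v[3])) for y in(0,.1,.2)])
for nm,A in(("top",Q),("side",S)):
    A=A[(A[:,0]>.4)&(A[:,0]<.75)]
    line(A[(A[:,2]>.165)&(A[:,2]<.24)],nm+" lever")
    L=A[(A[:,2]>.165)&(A[:,2]<.24)];print("L ymax",np.sort(L[:,1])[-8:])
    H=A[(A[:,2]>.05)&(A[:,2]<.068)&(A[:,1]>.22)];line(H,nm+" fixed")
    print(np.sort(H[:,1])[-5:])
    J=A[(A[:,2]>.135)&(A[:,2]<.15)&(A[:,1]<.08)];line(J,nm+" jaw");print("jaw y",np.percentile(J[:,1],[1,50,99]),"x",np.percentile(J[:,0],[2,50,98]))
    D=A[(A[:,2]>.078)&(A[:,2]<.098)&(A[:,1]<.05)];
    if len(D)>5:line(D,nm+" die");print("die y",np.percentile(D[:,1],[2,50,98]),"x",np.percentile(D[:,0],[2,50,98]))
    pl=A[(A[:,2]>.004)&(A[:,2]<.0135)];print("plate",np.median(pl,0))
    rect=cv2.minAreaRect(pl[:,:2].astype(np.float32)*1000);print(rect,cv2.boxPoints(rect).tolist())
E
```

```text
top lever 595 dir [-0.0852  0.9964] yaw 0.08531864 pt [0.5766 0.1867] x at y=.0,.1,.2: [0.5926138162612915, 0.5840612053871155, 0.5755085945129395]
L ymax [0.2476 0.2479 0.2482 0.2486 0.2504 0.2505 0.2508 0.2514]
top fixed 243 dir [-0.0692  0.9976] yaw 0.06922801 pt [0.5721 0.2574] x at y=.0,.1,.2: [0.5899507999420166, 0.5830168724060059, 0.5760830044746399]
[0.2952 0.2954 0.2959 0.2983 0.2993]
top jaw 117 dir [-0.0716  0.9974] yaw 0.07165107 pt [ 0.5957 -0.0435] x at y=.0,.1,.2: [0.5925917029380798, 0.5854142904281616, 0.5782369375228882]
jaw y [-0.0932 -0.0701  0.0782] x [0.5828 0.5953 0.6076]
top die 188 dir [-0.0962  0.9954] yaw 0.0963523 pt [ 0.5916 -0.0424] x at y=.0,.1,.2: [0.587499737739563, 0.5778345465660095, 0.5681694149971008]
die y [-0.1079 -0.0296  0.0353] x [0.5781 0.5926 0.6042]
plate [0.5639 0.034  0.0075]
((592.5000610351562, 81.39871215820312), (219.33584594726562, 493.1171875), 0.021805327385663986) [[482.73834228515625, 327.91552734375], [482.92596435546875, -165.20159912109375], [702.2617797851562, -165.11810302734375], [702.0741577148438, 327.9990234375]]
side 
[... 393 characters left out ...]
2]
side jaw 43 dir [-0.0863  0.9963] yaw 0.08638175 pt [ 0.5941 -0.038 ] x at y=.0,.1,.2: [0.590797483921051, 0.5821377635002136, 0.5734780430793762]
jaw y [-0.0872 -0.0693  0.0769] x [0.5819 0.5957 0.6048]
side die 47 dir [-0.0791  0.9969] yaw 0.07917077 pt [ 0.5858 -0.0115] x at y=.0,.1,.2: [0.5848484635353088, 0.5769147872924805, 0.5689811110496521]
die y [-0.1037 -0.0095  0.0331] x [0.5772 0.5848 0.6068]
plate [0.5702 0.0395 0.0082]
((613.8294067382812, -10.5830078125), (218.35581970214844, 587.7994995117188), 5.3905253410339355) [[477.5242919921875, 271.7604064941406], [532.744384765625, -313.4395446777344], [750.134521484375, -292.9264221191406], [694.9144287109375, 292.2735290527344]]
```

```bash
python3 - <<'E'
from h import *
np.set_printoptions(linewidth=220,suppress=True,precision=4)
f=lambda u,v:(u/4.5+170,v/4.5+140)
A,B,C=[ray("top",*f(*q),.008)[:2] for q in((253,267),(720,230),(703,68))]
print(A,B,C,np.linalg.norm(A-B),np.linalg.norm(B-C),"yaw",np.arctan2(-(A-B)[0],(A-B)[1]), np.arctan2((C-B)[1],(C-B)[0]),"ctr",(A+C)/2)
s=lambda u,v:(u/4.5+205,v/4.5+165)
G=[ray("side",*s(*q),.008)[:2] for q in((122,197),(250,197),(237,464),(85,464))]
print(G,"ctr",sum(G)/4,"yaws",[np.arctan2(-(b-a)[0],(b-a)[1]) for a,b in((G[1],G[2]),(G[0],G[3]))],np.linalg.norm(G[1]-G[2]),np.linalg.norm(G[0]-G[1]))
c=sum(G)/4
# detailed xyz in tool frame for yaw .07, top view die/head
yaw=.072;o=np.array([.5862,.0387]);Rt=np.array([[np.cos(yaw),np.sin(yaw)],[-np.sin(yaw),np.cos(yaw)]])
for n in("top","side"):
    P=cloud(n,np.load(n+"0.npz")["d"]);X=(P[...,:2]-o)@Rt.T
    m=(abs(X[...,0])<.05)&(X[...,1]<-.06)&(X[...,1]>-.14)&(P[...,2]>.03)
    for v,u in np.argwhere(m):
        if n=="top" and (u%3==0): print(u,v,(X[v,u]*1000).round(0),round(P[v,u,2]*1000),end=" | ")
    print()
E
```

```text
[0.5241 0.1766] [ 0.5456 -0.121 ] [ 0.6535 -0.1137] 0.2984033257854362 0.10812370746221509 yaw 0.07218162539128957 0.06792003371453843 ctr [0.5888 0.0315]
[array([ 0.6535, -0.1051]), array([ 0.546 , -0.1137]), array([0.522 , 0.1847]), array([0.6293, 0.1932])] ctr [0.5877 0.0398] yaws [np.float64(0.08036781126750264), np.float64(0.08101800593328912)] 0.2993828618735494 0.10781732539988383
321 156 [  14. -121.] 136 | 324 156 [  12. -128.] 141 | 318 157 [  10. -112.] 143 | 321 157 [  10. -120.] 142 | 324 157 [   9. -128.] 142 | 303 158 [ 20. -77.] 111 | 312 158 [ 11. -97.] 136 | 318 158 [   8. -112.] 141 | 321 158 [   7. -120.] 142 | 324 158 [   6. -127.] 143 | 300 159 [ 17. -68.] 116 | 303 159 [ 16. -76.] 116 | 306 159 [ 11. -82.] 131 | 309 159 [ 10. -90.] 133 | 312 159 [  9. -97.] 135 | 315 159 [   7. -105.] 137 | 318 159 [   5. -112.] 142 | 321 159 [   5. -119.] 141 | 324 159 [   4. -127.] 143 | 297 160 [ 15. -60.] 116 | 300 160 [ 11. -67.] 127 | 303 160 [  9. -74.] 131 | 306 160 [  8. -82.] 131 | 309 160 [  7. -90.] 133 | 312 160 [  6. -97.] 136 | 315 160 [   5. -104.] 137 | 318 160
[... 2805 characters left out ...]
 73 | 306 172 [ -7. -86.] 71 | 309 172 [ -8. -94.] 70 | 312 172 [  -6. -103.] 62 | 315 172 [  -5. -113.] 55 | 318 172 [  -4. -122.] 50 | 321 172 [  -4. -130.] 47 | 324 172 [  -3. -140.] 41 | 300 173 [ -7. -70.] 65 | 303 173 [ -8. -78.] 65 | 306 173 [ -8. -86.] 64 | 309 173 [ -8. -95.] 62 | 312 173 [  -8. -104.] 58 | 315 173 [  -4. -114.] 40 | 318 173 [  -4. -123.] 39 | 321 173 [  -3. -132.] 34 | 297 174 [ -7. -62.] 59 | 300 174 [ -7. -70.] 55 | 303 174 [ -8. -79.] 55 | 306 174 [ -8. -87.] 54 | 309 174 [ -7. -96.] 49 | 315 174 [  -5. -115.] 33 | 297 175 [ -8. -62.] 49 | 300 175 [ -8. -71.] 46 | 303 175 [ -8. -80.] 45 | 306 175 [-12. -87.] 56 | 309 175 [ -7. -97.] 37 | 297 176 [ -8. -63.] 39 |
```

```bash
python3 - <<'E'
from h import *
p=cv2.imread("pics/top0.png")[148:182,285:337]
s=cv2.imread("pics/side0.png")[175:225,228:263]
a=cv2.resize(p,None,fx=9,fy=9,interpolation=cv2.INTER_NEAREST);b=cv2.resize(s,None,fx=9,fy=9,interpolation=cv2.INTER_NEAREST)
o=np.zeros((460,800,3),np.uint8);o[:a.shape[0],:a.shape[1]]=a;o[:b.shape[0],475:475+b.shape[1]]=b
o=cv2.convertScaleAbs(o,alpha=1.5)
cv2.imwrite("pics/head.png",o)
E
```

```text
(no output)
```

View pics/head.png

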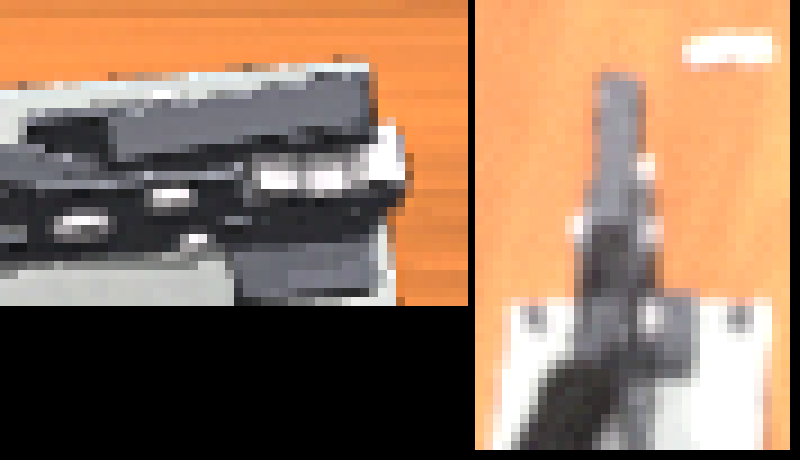

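```bash
python3 - <<'E'
from h import *
np.set_printoptions(linewidth=220,suppress=True,precision=4)
l=ray("top",312.3,169.2,.088);r=ray("top",329.6,167.6,.088);print(l,r,np.linalg.norm(l-r),(l+r)/2)
P=cloud("top",np.load("top0.npz")["d"])
for v in range(163,174): print(v,[(int(z*1000)) for z in P[v,310:333,2]])
for v in (167,168,171): print(v,[tuple((P[v,u,:2]*1000).round(0)) for u in range(311,332,2)])
S=cloud("side",np.load("side0.npz")["d"])
# side white patches: crop (645,165),(650,225),(575,225)
for c in((645,165),(652,228),(575,225),(605,260),(620,80)):
    u,v=int((c[0]-475)/9+228),int(c[1]/9+175);print(c,u,v,(S[v-1:v+2,u-1:u+2]*1000).round(0).tolist())
# lug
for n,box in(("top",(205,245,400,428)),("side",(170,190,280,302))):
    im=np.load(n+"0.npz")["p"];r0,r1,c0,c1=box
    h=cv2.cvtColor(im,cv2.COLOR_RGB2HSV);m=np.zeros(h.shape[:2],np.uint8);m[r0:r1,c0:c1]=((h[r0:r1,c0:c1,1]<70)&(h[r0:r1,c0:c1,2]>110))*255
    k,lab,st,ce=cv2.connectedComponentsWithStats(m);i=1+st[1:,4].argmax();pts=np.argwhere(lab==i)[:,::-1].astype(np.float32)
    print(n,len(pts),st[i],ce[i],ray(n,*ce[i],.005),cv2.minAreaRect(pts))
    W=np.array([ray(n,u,v,.005)[:2] for u,v in pts]);
    vv=cv2.fitLine(W.astype(np.float32),cv2.DIST_L2,0,.001,.001).ravel();print("axis",vv,np.degrees(np.arctan2(vv[1],vv[0])))
    t=(W-vv[2:])@vv[:2];print("extent",t.min()*1000,t.max()*1000)
E
```

```text
[ 0.5881 -0.0629  0.088 ] [ 0.5922 -0.1097  0.088 ] 0.046914647211733745 [ 0.5901 -0.0863  0.088 ]
163 [132, 135, 136, 135, 135, 135, 133, 132, 133, 133, 135, 134, 135, 137, 134, 134, 133, 88, 87, 74, -3, 0, -1]
164 [127, 130, 127, 128, 122, 123, 121, 126, 126, 129, 127, 122, 125, 126, 122, 85, 88, 88, 86, 86, -4, -1, -2]
165 [117, 117, 115, 119, 86, 86, 88, 86, 81, 80, 81, 103, 78, 80, 83, 87, 85, 86, 87, 86, 1, 1, -4]
166 [115, 114, 75, 87, 86, 85, 85, 86, 82, 82, 79, 76, 79, 83, 86, 89, 87, 83, 88, 90, -2, -1, -1]
167 [114, 112, 75, 86, 87, 86, 86, 83, 88, 79, 77, 78, 81, 83, 84, 86, 89, 84, 84, 88, 1, -1, -3]
168 [107, 105, 73, 80, 86, 88, 88, 88, 85, 77, 80, 81, 80, 80, 86, 85, 82, 81, 81, 82, 74, -5, 0]
169 [96, 97, 73, 81, 84, 80, 81, 70, 78, 78, 79, 75, 78, 76, 70, 70, 72, 69, 72, 70, 0, -2, -3]
170 [85, 68, 75, 73, 74, 73, 70, 67, 64, 69, 67, 67, 64, 62, 68, 66, 61, 60, 60, 61, 0, 0, 2]
171 [79, 63, 64, 64, 60, 61, 59, 60, 57, 57, 57, 57, 59, 52, 55, 55, 55, 50, 50, -3, -2, -1, -1]
172 [59, 59, 62, 55, 56, 54, 53, 48, 50, 49, 46, 46, 42, 47, 40, 39, 41, 36, -3, 2, 0, -1, 1]

[... 2365 characters left out ...]
 80) 244 183 [[[639.0, -289.0, 4.0], [635.0, -291.0, 2.0], [632.0, -295.0, -0.0]], [[601.0, -81.0, 148.0], [598.0, -84.0, 146.0], [594.0, -85.0, 145.0]], [[601.0, -81.0, 143.0], [597.0, -80.0, 144.0], [594.0, -79.0, 145.0]]]
top 112 [406 215  13  21 112] [411.8125 225.9018] [ 0.4427 -0.3518  0.005 ] ((410.7000427246094, 225.40005493164062), (20.124608993530273, 7.155416965484619), 63.43495178222656)
axis [ 0.9573  0.2893  0.4428 -0.3518] 16.813477
extent -26.29580661772343 31.85980196844563
side 52 [284 174  14   4  52] [290.2692 175.5   ] [ 0.4453 -0.3504  0.005 ] ((290.5, 175.5), (3.0, 13.0), 90.0)
axis [ 0.9893  0.1456  0.4453 -0.3505] 8.371737
extent -29.016902760347488 27.58372096409956
```

```bash
python3 - <<'E'
from h import *
np.set_printoptions(linewidth=220,suppress=True,precision=4)
g=lambda u,v:((u+.5)/7-.5+360,(v+.5)/7-.5+165)
a=ray("top",*g(392,492),.003);m=ray("top",*g(334,361),.010);h=ray("top",*g(382,467),.005)
print("palm end",a,"mouth",m,"hole",h,np.linalg.norm((a-m)[:2]),np.degrees(np.arctan2(*(m-a)[1::-1])))
# hole->mouth
im=np.load("top0.npz")["p"][205:248,398:430];up=cv2.resize(im,None,fx=8,fy=8,interpolation=cv2.INTER_CUBIC)
s=cv2.cvtColor(up,cv2.COLOR_RGB2HSV);mk=((s[...,1]<110)).astype(np.uint8)*255
cs,_=cv2.findContours(mk,cv2.RETR_EXTERNAL,cv2.CHAIN_APPROX_NONE);c=max(cs,key=cv2.contourArea)
r=cv2.minAreaRect(c);print(r,cv2.contourArea(c)/64)
for q in cv2.boxPoints(r): print(ray("top",(q[0]+.5)/8-.5+398,(q[1]+.5)/8-.5+205,.004)[:2])
mo=cv2.moments(mk*(cv2.drawContours(np.zeros_like(mk),[c],-1,1,-1)),True)
u,v=mo["m10"]/mo["m00"],mo["m01"]/mo["m00"];th=.5*np.arctan2(2*mo["mu11"],mo["mu20"]-mo["mu02"])
P0=ray("top",(u+.5)/8-.5+398,(v+.5)/8-.5+205,.006);P1=ray("top",(u+60*np.cos(th)+.5)/8-.5+398,(v+60*np.sin(th)+.5)/8-.5+205,.006)
print("centroid",P0,"dir deg",np.degrees(np.arctan2(*(P0-P1)[1::-1])))
E
```

```text
palm end [ 0.4172 -0.3615  0.003 ] mouth [ 0.4702 -0.339   0.01  ] hole [ 0.4272 -0.3574  0.005 ] 0.05761370687800857 23.01843728469628
((108.29220581054688, 167.46240234375), (173.6822509765625, 64.7776107788086), 64.23067474365234) 136.78125
[ 0.4674 -0.3277]
[ 0.4775 -0.3495]
[ 0.4208 -0.3725]
[ 0.411  -0.3509]
centroid [ 0.4426 -0.3511  0.006 ] dir deg 18.468073128865125
```

```bash
cat >> h.py <<'E'
def pose(psi,th):
    c,s=np.cos(psi),np.sin(psi);z=np.array([np.sin(th)*c,np.sin(th)*s,-np.cos(th)]);y=np.array([np.cos(th)*c,np.cos(th)*s,np.sin(th)])
    return R.from_matrix(np.stack([np.cross(y,z),y,z],1))
def rel(p,Rt,cmd=None):
    o=bot.get_obs();Rc=R.from_quat(o["tool_rot"])
    rv=np.degrees((Rc.inv()*Rt).as_rotvec());d=np.array(p)-o["eef_pos"]
    print("clk",round(o["clock"],2),"pos",o["eef_pos"].round(4),"w",round(o["grip_width"],4),"F",o["ft_force"].round(1))
    print("  shift now-tool(mm)",(Rc.inv().apply(d)*1000).round(1),"after-turn(mm)",(Rt.inv().apply(d)*1000).round(1),"turn",rv.round(2),np.linalg.norm(rv).round(1))
E
python3 - <<'E'
from h import *
rel([.3794,-.3766,.14],pose(np.radians(22),np.radians(45)))
print(ray("top",414,272,.01))
E
```

```text
clk 0.1 pos [0.2253 0.4459 0.3031] w 0.0852 F [ 0.   0.2 -0.7]
  shift now-tool(mm) [-664.3  508.5  164.3] after-turn(mm) [-820.4 -232.1   -1.5] turn [-42.24  19.24 -46.17] 65.5
[ 0.31286281 -0.3468972   0.01      ]
```

Request:
drive_tool --steps '[-0.0316, 0.0242, 0, 0, 0, 0, 0, -0.0316, 0.0242, 0, 0, 0, 0, 0, -0.0316, 0.0242, 0, 0, 0, 0, 0, -0.0316, 0.0242, 0, 0, 0, 0, 0, -0.0316, 0.0242, 0, 0, 0, 0, 0, -0.0316, 0.0242, 0, 0, 0, 0, 0, -0.0316, 0.0242, 0, 0, 0, 0, 0, -0.0316, 0.0242, 0, 0, 0, 0, 0]'

```text
clock: 0.77
eef_pos: [0.2837, 0.1316, 0.3037]
tool_rot: [0.851, 0.524, -0.0, 0.0]
ft_force: [1.2, 0.0, 0.4]
grip_width: 0.0429
```

Request:
drive_tool --steps '[-0.0316, 0.0242, 0, 0, 0, 0, 0, -0.0316, 0.0242, 0, 0, 0, 0, 0, -0.0316, 0.0242, 0, 0, 0, 0, 0, -0.0316, 0.0242, 0, 0, 0, 0, 0, -0.0316, 0.0242, 0, 0, 0, 0, 0, -0.0316, 0.0242, 0, 0, 0, 0, 0, -0.0316, 0.0242, 0, 0, 0, 0, 0, -0.0316, 0.0242, 0, 0, 0, 0, 0]'

```text
clock: 1.43
eef_pos: [0.3426, -0.1817, 0.3037]
tool_rot: [0.852, 0.524, 0.0, -0.0]
ft_force: [0.7, -0.3, 0.5]
grip_width: 0.0429
```

Request:
drive_tool --steps '[-0.0316, 0.0242, 0, 0, 0, 0, 0, -0.0316, 0.0242, 0, 0, 0, 0, 0, -0.0316, 0.0242, 0, 0, 0, 0, 0, -0.0316, 0.0242, 0, 0, 0, 0, 0, -0.0316, 0.0242, 0, 0, 0, 0, 0]'

```text
clock: 1.85
eef_pos: [0.3795, -0.3771, 0.3033]
tool_rot: [0.852, 0.524, -0.0, -0.001]
ft_force: [0.8, -0.4, -0.4]
grip_width: 0.0427
```

```bash
python3 - <<'E'
from h import *
rel([.3794,-.3766,.14],pose(np.radians(22),np.radians(45)))
print(bot.get_obs()["joint_pos"].round(2))
E
```

```text
clk 1.85 pos [ 0.3795 -0.3771  0.3033] w 0.0427 F [ 0.8 -0.4 -0.4]
  shift now-tool(mm) [  0.3  -0.2 163.3] after-turn(mm) [   0.5 -115.4  115.5] turn [-42.22  19.11 -46.26] 65.5
[-0.78  0.31  0.1   1.36  0.   -0.31]
```

Request:
drive_tool --steps '[0, 0, 0, -4.22, 1.91, -4.63, 0, 0, 0, 0, -4.22, 1.91, -4.63, 0, 0, 0, 0, -4.22, 1.91, -4.63, 0, 0, 0, 0, -4.22, 1.91, -4.63, 0, 0, 0, 0, -4.22, 1.91, -4.63, 0, 0, 0, 0, -4.22, 1.91, -4.63, 0, 0, 0, 0, -4.22, 1.91, -4.63, 0, 0, 0, 0, -4.22, 1.91, -4.63, 0]'

```text
clock: 2.52
eef_pos: [0.3794, -0.3748, 0.304]
tool_rot: [0.599, 0.737, 0.26, 0.176]
ft_force: [0.5, 0.4, -1.0]
grip_width: 0.0426
```

Request:
drive_tool --steps '[0, 0, 0, -4.22, 1.91, -4.63, 0, 0, 0, 0, -4.22, 1.91, -4.63, 0, 0, -0.028, 0.028, 0, 0, 0, 0, 0, -0.028, 0.028, 0, 0, 0, 0, 0, -0.028, 0.028, 0, 0, 0, 0, 0, -0.028, 0.028, 0, 0, 0, 0]'

```text
clock: 3.02
eef_pos: [0.3795, -0.3753, 0.1439]
tool_rot: [0.516, 0.766, 0.317, 0.214]
ft_force: [0.5, -0.6, -0.9]
grip_width: 0.0428
```

```bash
python3 - <<'E'
from h import *
for n in("top","side"):
    p,d=vision.camera(n);np.savez(n+"1.npz",p=p,d=d)
    q=p[190:260,370:440] if n=="top" else p[140:205,255:335]
    cv2.imwrite(f"pics/{n}1.png",cv2.resize(q[:,:,::-1],None,fx=7,fy=7,interpolation=cv2.INTER_CUBIC))
rel([.3794,-.3766,.0605],pose(np.radians(22),np.radians(45)))
o=bot.get_obs();Rc=R.from_quat(o["tool_rot"]);tip=o["eef_pos"]+Rc.apply([0,0,.0715])
print(tip,proj("top",tip),proj("side",tip),o["joint_pos"].round(2))
E
```

```text
clk 3.12 pos [ 0.3773 -0.3712  0.1384] w 0.0431 F [-0.5  1.  -0.7]
  shift now-tool(mm) [ -7.  -54.9  55.2] after-turn(mm) [ -5.8 -55.1  55. ] turn [-0.2  -0.63 -0.56] 0.9
[ 0.42370495 -0.3515707   0.08767469] [423.55120081 228.90952647] [295.96076181 158.96225549] [-1.09  0.44 -0.39  0.66  0.78 -1.43]
```

View pics/top1.png

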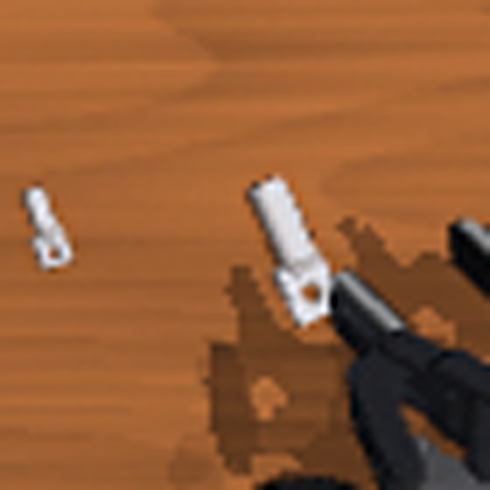

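View pics/side1.png

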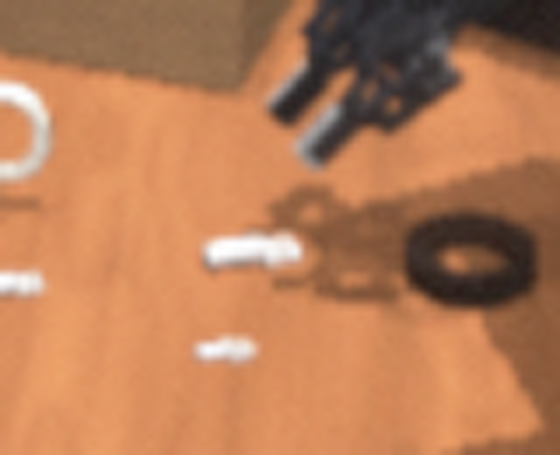

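Request:
drive_tool --steps '[0, 0, 0, 0, 0, 0, 0, 0, 0, 0, 0, 0, 0, 0]'

```text
clock: 3.28
eef_pos: [0.3806, -0.3764, 0.1476]
tool_rot: [0.515, 0.767, 0.317, 0.216]
ft_force: [0.2, 0.2, 1.1]
grip_width: 0.0422
```

```bash
cat >> h.py <<'E'
def overlay(n,fn,box,k,pts,tag=True):
    p,d=vision.camera(n);np.savez(fn+".npz",p=p,d=d);r0,r1,c0,c1=box
    im=np.ascontiguousarray(cv2.resize(p[r0:r1,c0:c1,::-1],None,fx=k,fy=k,interpolation=cv2.INTER_CUBIC))
    for q,col in pts:
        u,v=proj(n,q);cv2.drawMarker(im,(int((u-c0+.5)*k),int((v-r0+.5)*k)),col,cv2.MARKER_CROSS,9,1)
    cv2.imwrite("pics/"+fn+".png",im)
def tips(w=None,L=.0715):
    o=bot.get_obs();Rc=R.from_quat(o["tool_rot"]);w=(o["grip_width"] if w is None else w)/2
    return [(o["eef_pos"]+Rc.apply([a*w,b*.011,L]),(0,255,0) if a>0 else (255,255,0)) for a in(1,-1) for b in(1,-1)]
E
python3 - <<'E'
from h import *
rel([.3794,-.3766,.0605],pose(np.radians(22),np.radians(45)))
overlay("top","top2",(190,260,370,440),8,tips());overlay("side","side2",(140,205,255,335),8,tips())
E
```

```text
clk 3.28 pos [ 0.3806 -0.3764  0.1476] w 0.0422 F [0.2 0.2 1.1]
  shift now-tool(mm) [  0.6 -62.5  60.7] after-turn(mm) [  0.3 -62.5  60.7] turn [0.05 0.11 0.22] 0.2
```

View pics/top2.png

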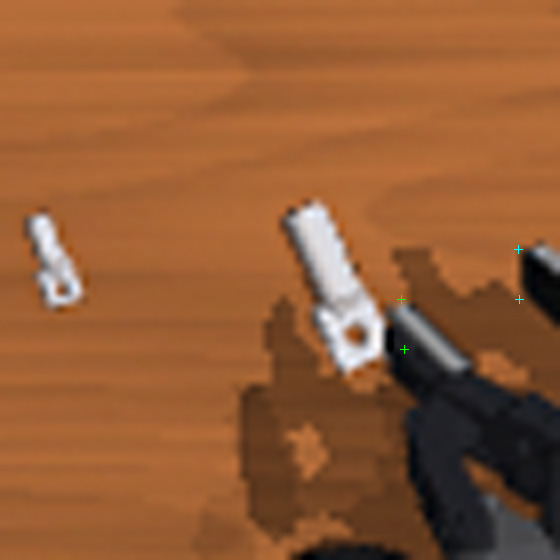

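View pics/side2.png

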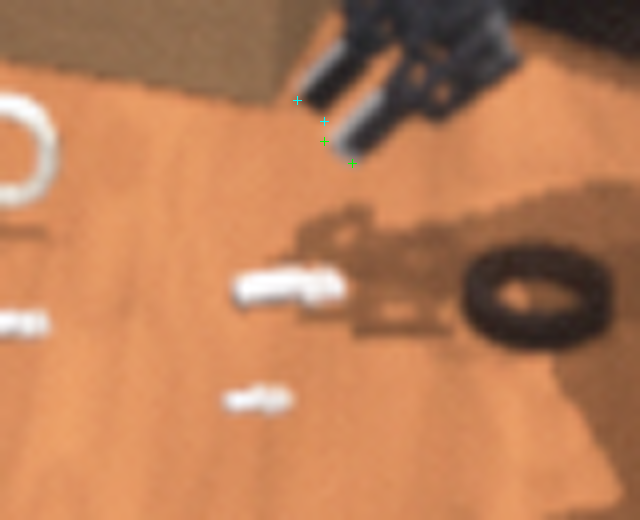

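Request:
drive_tool --steps '[0, -0.02, 0.02, 0, 0, 0, 0, 0, -0.016, 0.016, 0, 0, 0, 0, 0, -0.01, 0.01, 0, 0, 0, 0, 0, -0.006, 0.006, 0, 0, 0, 0, 0, -0.004, 0.004, 0, 0, 0, 0, 0, 0, 0, 0, 0, 0, 0, 0, 0, 0, 0, 0, 0, 0]'

```text
clock: 3.97
eef_pos: [0.3804, -0.3762, 0.0676]
tool_rot: [0.516, 0.767, 0.317, 0.215]
ft_force: [-0.5, 0.2, 0.7]
grip_width: 0.0424
```

```bash
python3 - <<'E'
from h import *
rel([.3792,-.3766,.0605],pose(np.radians(22),np.radians(45)))
overlay("top","top3",(190,260,370,440),8,tips(L=.070));overlay("side","side3",(140,205,255,335),8,tips(L=.070))
rel([.3792,-.3766,.0605],pose(np.radians(22),np.radians(45)))
E
```

```text
clk 3.97 pos [ 0.3804 -0.3762  0.0676] w 0.0424 F [-0.5  0.2  0.7]
  shift now-tool(mm) [ 0.1 -5.9  4.1] after-turn(mm) [ 0.1 -5.9  4.1] turn [0.02 0.09 0.19] 0.2
clk 4.07 pos [ 0.3804 -0.3763  0.0676] w 0.0425 F [ 0.2  0.3 -1.6]
  shift now-tool(mm) [ 0.2 -5.9  4.2] after-turn(mm) [ 0.1 -5.9  4.2] turn [0.01 0.1  0.2 ] 0.2
```

View pics/top3.png

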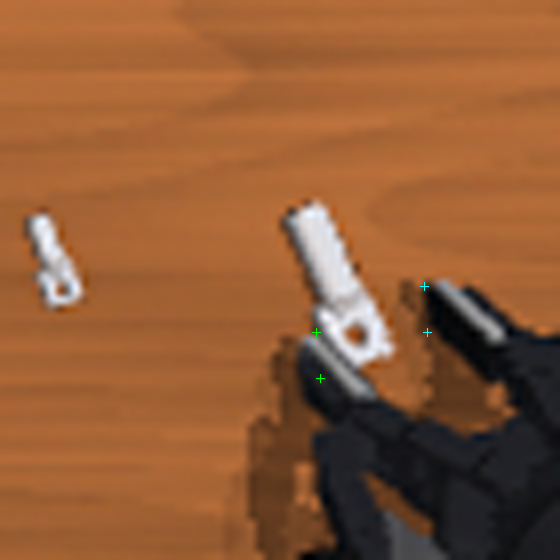

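View pics/side3.png

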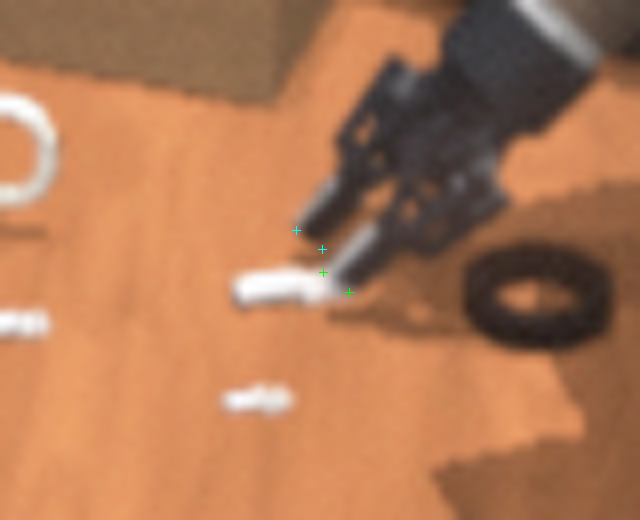

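Request:
drive_tool --steps '[0.0035, 0, 0, 0, 0, 0, 0, 0, -0.0025, 0.0018, 0, 0, 0, 0, 0, -0.0025, 0.0018, 0, 0, 0, 0, 0, -0.001, 0.0006, 0, 0, 0, 0, 0, 0, 0, 0, 0, 0, 0]'

```text
clock: 4.48
eef_pos: [0.3772, -0.3725, 0.0587]
tool_rot: [0.516, 0.766, 0.317, 0.214]
ft_force: [0.0, 0.6, 0.6]
grip_width: 0.0429
```

```bash
python3 - <<'E'
from h import *
overlay("top","top4",(190,260,370,440),8,tips(L=.070));overlay("side","side4",(155,195,265,325),10,tips(L=.070))
rel([.3792,-.3766,.0605],pose(np.radians(22),np.radians(45)))
E
```

```text
clk 4.58 pos [ 0.3773 -0.3727  0.0589] w 0.0427 F [-0.2 -0.   0.1]
  shift now-tool(mm) [-4.3  1.3 -0.9] after-turn(mm) [-4.3  1.3 -0.9] turn [-0.01 -0.01  0.08] 0.1
```

View pics/top4.png

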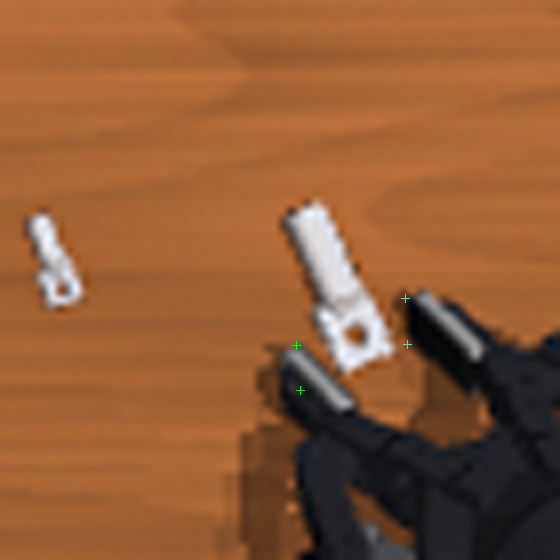

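View pics/side4.png

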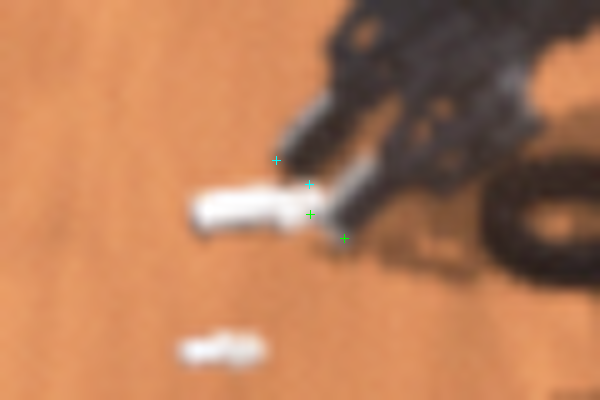

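Request:
drive_tool --steps '[-0.002, 0.001, 0.001, 0, 0, 0, 0, -0.002, 0.001, 0.001, 0, 0, 0, 0, 0, 0, 0, 0, 0, 0, 0.4, 0, 0, 0, 0, 0, 0, 0.6, 0, 0, 0, 0, 0, 0, 0.8, 0, 0, 0, 0, 0, 0, 0.9, 0, 0, 0, 0, 0, 0, 0.9]'

```text
clock: 5.17
eef_pos: [0.3816, -0.3756, 0.0594]
tool_rot: [0.516, 0.766, 0.317, 0.215]
ft_force: [-1.2, -0.4, 2.4]
grip_width: 0.0144
```

```bash
python3 - <<'E'
from h import *
overlay("top","top5",(190,260,370,440),8,tips(L=.072));overlay("side","side5",(155,195,265,325),10,tips(L=.072))
rel([.3792,-.3766,.0605],pose(np.radians(22),np.radians(45)))
E
```

```text
clk 5.27 pos [ 0.3816 -0.3756  0.0594] w 0.0143 F [ 0.1 -0.6  2.5]
  shift now-tool(mm) [-0.  -1.1 -2.6] after-turn(mm) [-0.  -1.1 -2.6] turn [0.01 0.03 0.12] 0.1
```

View pics/top5.png

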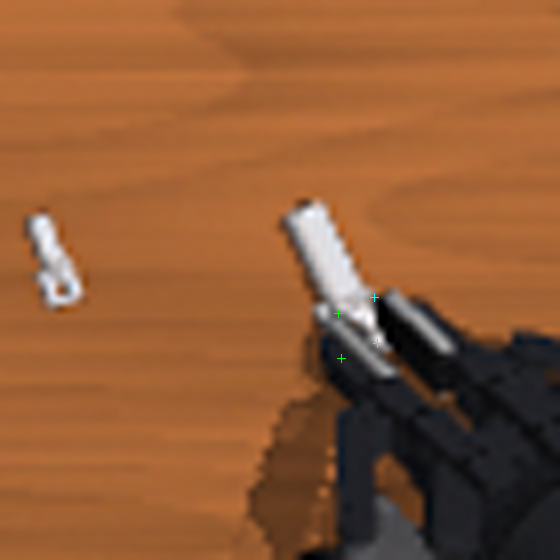

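View pics/side5.png

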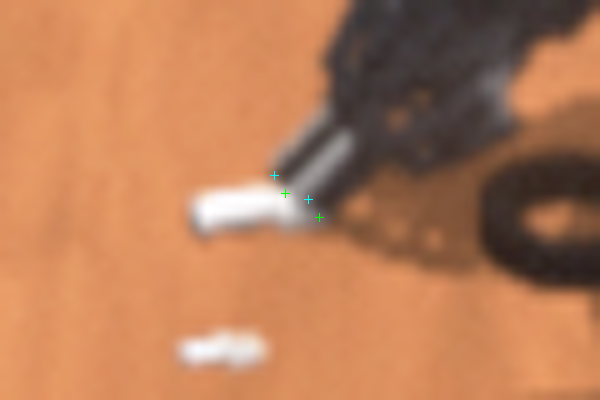

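Request:
drive_tool --steps '[0, 0, 0, 0, 0, 0, 0.37, 0, 0, 0, 0, 0, 0, 0.37, 0, -0.002, -0.002, 0, 0, 0, 0.37, 0, -0.0022, -0.0022, 0, 0, 0, 0.37, 0, -0.001, 0.001, 0, 0, 0, 0.37, 0, -0.001, 0.001, 0, 0, 0, 0.37, 0, 0, 0, 0, 0, 0, 0.37]'

```text
clock: 5.85
eef_pos: [0.3758, -0.3778, 0.0568]
tool_rot: [0.516, 0.766, 0.317, 0.215]
ft_force: [-3.4, 0.1, 6.0]
grip_width: 0.0269
```

```bash
python3 - <<'E'
from h import *
overlay("top","top6",(205,245,390,440),14,tips(L=.069));overlay("side","side6",(155,195,265,325),12,tips(L=.069))
rel([.3792,-.3766,.0605],pose(np.radians(22),np.radians(45)))
E
```

```text
clk 5.95 pos [ 0.3758 -0.3778  0.0568] w 0.0271 F [-4.3 -0.   5.4]
  shift now-tool(mm) [-0.1  5.1 -0. ] after-turn(mm) [-0.1  5.1 -0. ] turn [0.05 0.04 0.06] 0.1
```

View pics/top6.png

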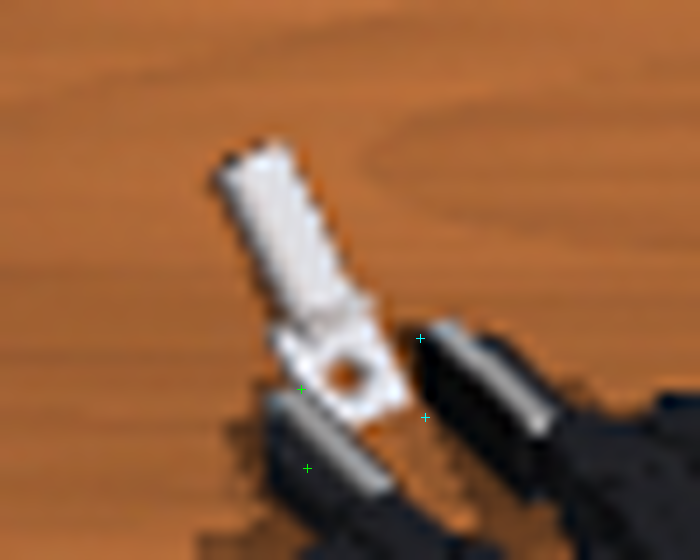

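View pics/side6.png

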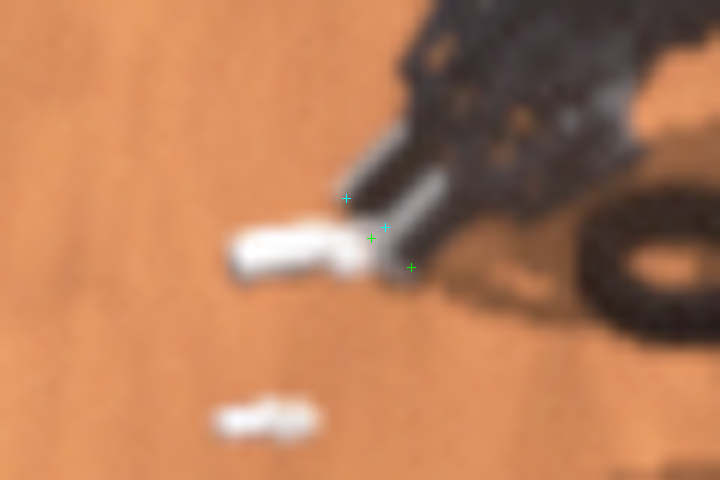

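Request:
drive_tool --steps '[0, 0.0005, -0.0005, 0, 0, 0, 0.37, 0, 0.0018, 0.0018, 0, 0, 0, 0.37, 0, 0.0018, 0.0018, 0, 0, 0, 0.37, 0, 0, 0, 0, 0, 0, 0.45, 0, 0, 0, 0, 0, 0, 0.55, 0, 0, 0, 0, 0, 0, 0.6, 0, 0, 0, 0, 0, 0, 0.6]'

```text
clock: 6.53
eef_pos: [0.3811, -0.3754, 0.0573]
tool_rot: [0.516, 0.766, 0.318, 0.214]
ft_force: [0.1, 1.6, 4.2]
grip_width: 0.018
```

```bash
python3 - <<'E'
from h import *
overlay("top","top7",(205,245,390,440),14,tips(L=.070));overlay("side","side7",(155,195,265,325),12,tips(L=.070))
rel([.3792,-.3766,.0605],pose(np.radians(22),np.radians(45)))
E
```

```text
clk 6.63 pos [ 0.3811 -0.3754  0.0572] w 0.0181 F [0.7 1.5 3.4]
  shift now-tool(mm) [-0.4  0.8 -3.9] after-turn(mm) [-0.4  0.8 -3.9] turn [ 0.06 -0.03  0.12] 0.1
```

View pics/top7.png

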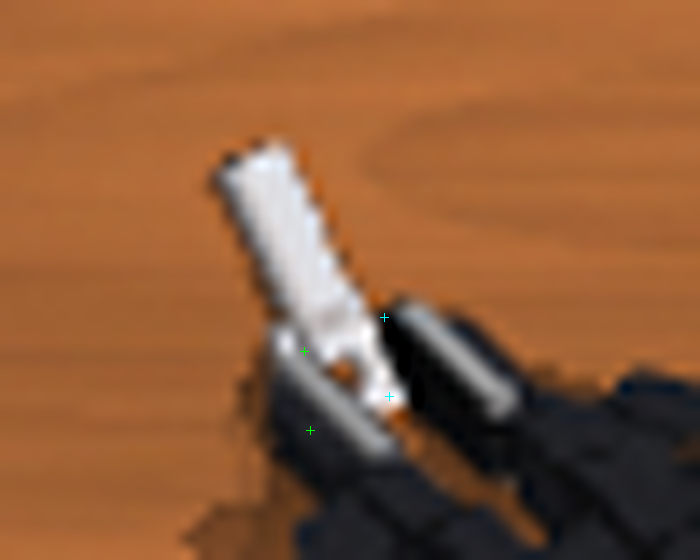

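View pics/side7.png

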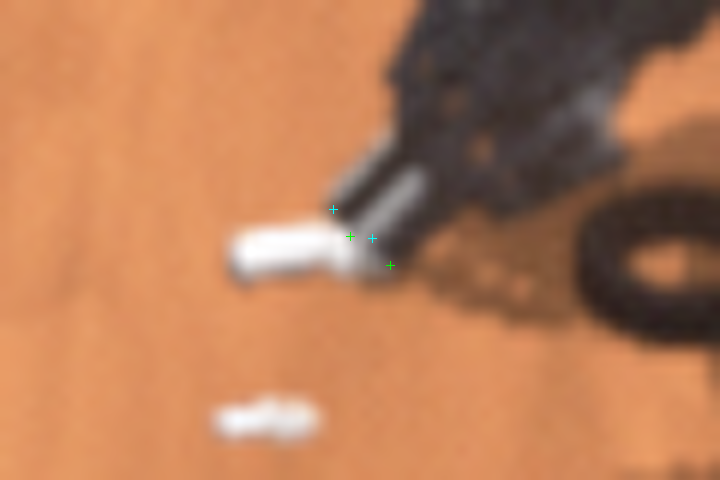

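Request:
drive_tool --steps '[0, 0, 0, 0, 0, 0, 0.8, 0, 0, 0, 0, 0, 0, 0.9, 0, 0, 0, 0, 0, 0, 0.9, 0, 0, 0, 0, 0, 0, 0.9]'

```text
clock: 6.97
eef_pos: [0.381, -0.3755, 0.0573]
tool_rot: [0.516, 0.766, 0.317, 0.214]
ft_force: [1.1, 2.3, 5.7]
grip_width: 0.0167
```

```bash
python3 - <<'E'
from h import *
overlay("top","top8",(205,245,390,440),14,[]);overlay("side","side8",(155,195,265,325),12,[])
rel([.3792,-.3766,.0605],pose(np.radians(22),np.radians(45)))
E
```

```text
clk 7.07 pos [ 0.381  -0.3755  0.0573] w 0.0166 F [-0.   1.9  5.8]
  shift now-tool(mm) [-0.3  0.8 -3.7] after-turn(mm) [-0.3  0.8 -3.7] turn [ 0.06 -0.01  0.11] 0.1
```

View pics/top8.png

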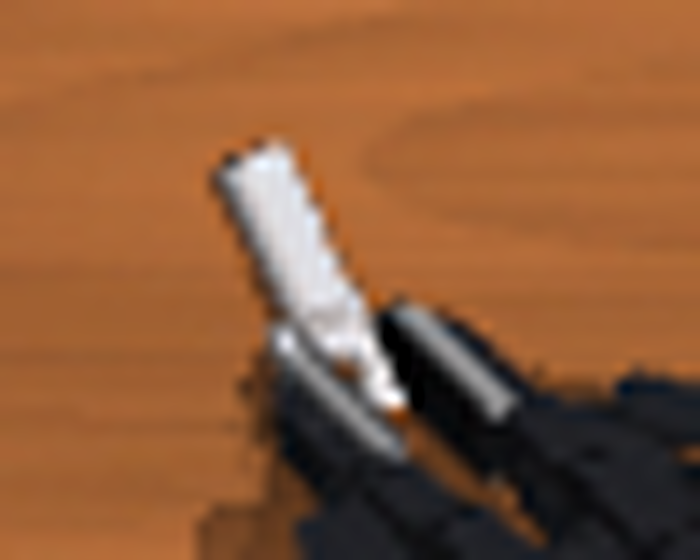

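View pics/side8.png

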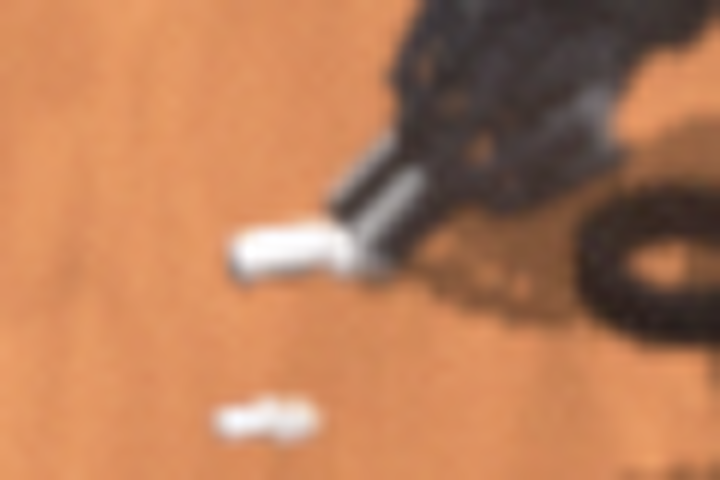

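Request:
drive_tool --steps '[0, 0.003, -0.003, 0, 0, 0, 0.9, 0, 0.005, -0.005, 0, 0, 0, 0.9, 0, 0.007, -0.007, 0, 0, 0, 0.9, 0, 0.01, -0.01, 0, 0, 0, 0.9, 0, 0.01, -0.01, 0, 0, 0, 0.9, 0, 0, 0, 0, 0, 0, 0.9]'

```text
clock: 7.57
eef_pos: [0.3814, -0.3773, 0.1095]
tool_rot: [0.515, 0.767, 0.316, 0.216]
ft_force: [0.3, -0.4, 0.5]
grip_width: 0.0166
```

```bash
python3 - <<'E'
from h import *
overlay("top","top9",(205,245,390,440),14,tips(.02,.072));overlay("side","side9",(135,190,265,325),11,tips(.02,.072))
rel([.3792,-.3766,.0605],pose(np.radians(22),np.radians(45)))
E
```

```text
clk 7.67 pos [ 0.3807 -0.3763  0.1072] w 0.016 F [ 0.   0.3 -0.8]
  shift now-tool(mm) [  0.5 -34.1  32. ] after-turn(mm) [  0.3 -34.1  31.9] turn [-0.06  0.11  0.18] 0.2
```

View pics/top9.png

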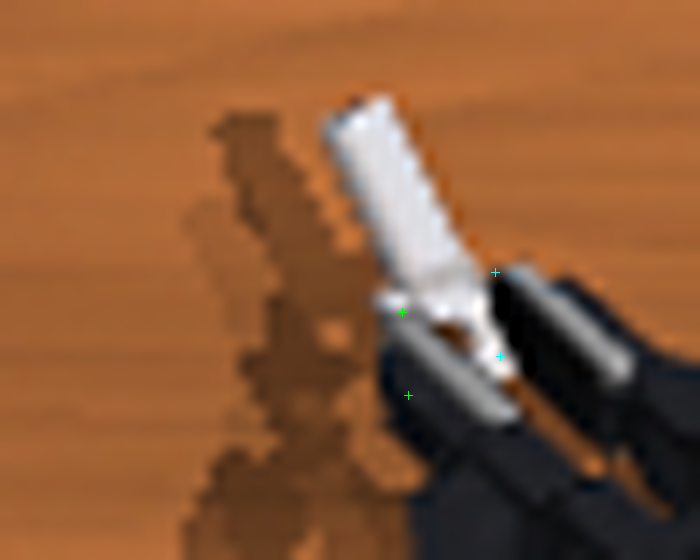

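View pics/side9.png

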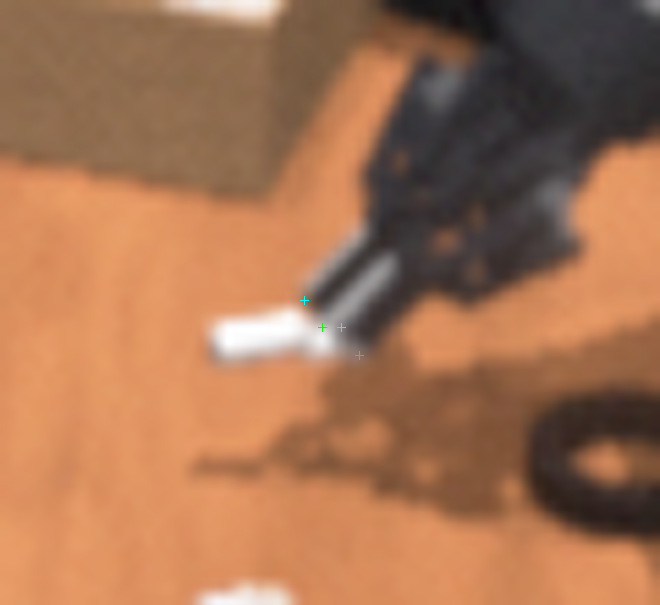

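```bash
python3 - <<'E'
from h import *
o=bot.get_obs();Rc=R.from_quat(o["tool_rot"])
g=lambda u,v:((u+.5)/14-.5+390,(v+.5)/14-.5+205)
for a,b in(((395,285),(330,135)),((470,265),(392,100)),((432,275),(361,117))):
    A=ray("top",*g(*a),.055);B=ray("top",*g(*b),.055);print(np.degrees(np.arctan2(*(B-A)[1::-1])),A,B)
z=Rc.as_matrix();print("tool y az",np.degrees(np.arctan2(z[1,1],z[0,1])))
P=cloud("top",np.load("top9.npz")["d"]);
im=np.load("top9.npz")["p"];h=cv2.cvtColor(im,cv2.COLOR_RGB2HSV);m=(h[...,1]<60)&(h[...,2]>150);
pts=[P[v,u] for v in range(210,235) for u in range(405,428) if m[v,u] and .02<P[v,u,2]<.09]
pts=np.array(pts);ax=np.array([np.cos(np.radians(22)),np.sin(np.radians(22))]);t=pts[:,:2]@ax
for a in np.arange(t.min(),t.max(),.006):
    k=(t>=a)&(t<a+.006);print(round((a-t.min())*1000),k.sum(),pts[k].mean(0).round(4),pts[k][:,2].max().round(4))
E
```

```text
19.667768068847657 [ 0.43883982 -0.34967419  0.055     ] [ 0.46847937 -0.3390805   0.055     ]
21.498632972565556 [ 0.4426138  -0.36464043  0.055     ] [ 0.47529234 -0.35176891  0.055     ]
20.407477849545916 [ 0.44072695 -0.35705619  0.055     ] [ 0.47198257 -0.34542768  0.055     ]
tool y az 22.254056787300982
0 5 [ 0.424  -0.3681  0.0557] 0.0583
6 3 [ 0.4301 -0.3658  0.0558] 0.0582
12 9 [ 0.4353 -0.3625  0.0575] 0.067
18 14 [ 0.4386 -0.3554  0.0596] 0.0679
24 10 [ 0.4441 -0.3527  0.0643] 0.0682
30 10 [ 0.4494 -0.35    0.0652] 0.0716
36 10 [ 0.4551 -0.3482  0.0638] 0.068
42 10 [ 0.4605 -0.3456  0.0647] 0.0677
48 10 [ 0.4661 -0.3435  0.064 ] 0.0687
54 5 [ 0.4708 -0.343   0.0634] 0.0681
```

```bash
cat >> h.py <<'E'
NEST=np.array([.590,-.0863]);YAW=.074
def tcp_for(back,dz,az=np.radians(5),off=(.0621,-.002),h=.057):
    u=np.array([np.cos(YAW),np.sin(YAW)]);c,s=np.cos(az),np.sin(az)
    p=NEST-back*u-np.array([c*off[0]-s*off[1],s*off[0]+c*off[1]])
    return np.r_[p,.080+dz+h]
E
python3 - <<'E'
from h import *
p=tcp_for(.045,.06);print(p)
rel(p,pose(np.radians(5),np.radians(45)))
E
```

```text
[ 0.48308515 -0.09304694  0.197     ]
clk 7.67 pos [ 0.3807 -0.3763  0.1072] w 0.016 F [ 0.   0.3 -0.8]
  shift now-tool(mm) [223.8 206.4  78. ] after-turn(mm) [273.2 153.   26.1] turn [ -0.03 -11.91  12.21] 17.1
```

Request:
drive_tool --steps '[0.015, 0.014, 0.005, 0, 0, 0, 0.9, 0.03, 0.0275, 0.0105, 0, 0, 0, 0.9, 0.03, 0.0275, 0.0105, 0, 0, 0, 0.9, 0.03, 0.0275, 0.0105, 0, 0, 0, 0.9, 0.03, 0.0275, 0.0105, 0, 0, 0, 0.9, 0.03, 0.0275, 0.0105, 0, 0, 0, 0.9, 0.03, 0.0275, 0.0105, 0, 0, 0, 0.9, 0.0288, 0.0274, 0.01, 0, 0, 0, 0.9]'

```text
clock: 8.33
eef_pos: [0.4816, -0.0925, 0.1958]
tool_rot: [0.517, 0.766, 0.317, 0.213]
ft_force: [0.3, -0.5, -0.8]
grip_width: 0.0166
```

Request:
drive_tool --steps '[0, 0, 0, 0, -3.97, 4.07, 0.9, 0, 0, 0, 0, -3.97, 4.07, 0.9, 0, 0, 0, 0, -3.97, 4.07, 0.9, 0, 0, 0, 0, 0, 0, 0.9, 0, 0, 0, 0, 0, 0, 0.9]'

```text
clock: 8.75
eef_pos: [0.4815, -0.0934, 0.1954]
tool_rot: [0.623, 0.682, 0.283, 0.256]
ft_force: [0.8, -0.1, -0.4]
grip_width: 0.0165
```

```bash
python3 - <<'E'
from h import *
overlay("top","top10",(140,215,280,370),8,[]);overlay("side","side10",(155,225,225,295),8,[])
rel(tcp_for(.045,.006),pose(np.radians(5),np.radians(45)))
E
```

```text
clk 8.85 pos [ 0.4822 -0.0947  0.1959] w 0.0166 F [-0.8  0.5 -0. ]
  shift now-tool(mm) [  1.4 -36.7  38.2] after-turn(mm) [  1.6 -36.7  38.1] turn [-0.08 -0.18 -0.04] 0.2
```

View pics/top10.png

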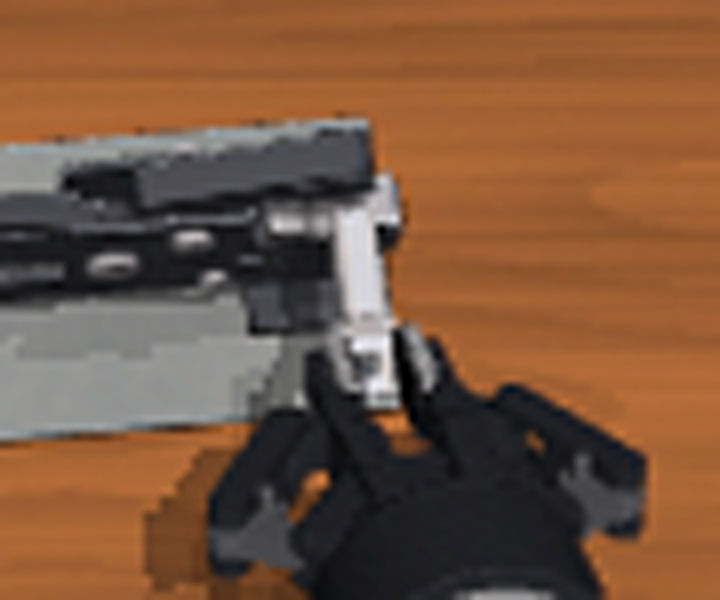

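View pics/side10.png

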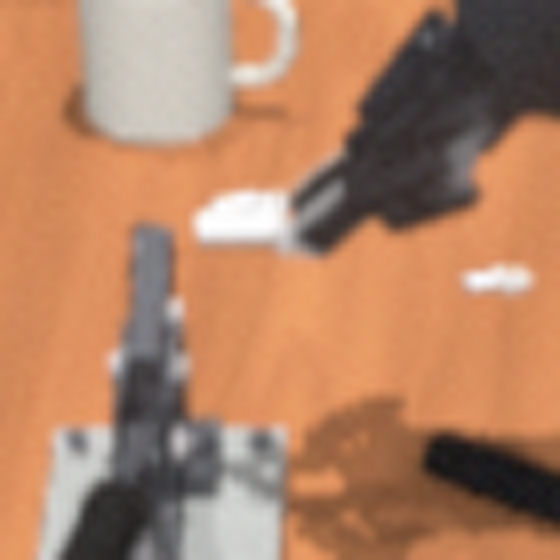

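Request:
drive_tool --steps '[0.0007, -0.0092, 0.0095, 0, 0, 0, 0.9, 0.0007, -0.0092, 0.0095, 0, 0, 0, 0.9, 0, -0.0092, 0.0095, 0, 0, 0, 0.9, 0, -0.006, 0.006, 0, 0, 0, 0.9, 0, -0.003, 0.0035, 0, 0, 0, 0.9, 0, 0, 0, 0, 0, 0, 0.9, 0, 0, 0, 0, 0, 0, 0.9]'

```text
clock: 9.43
eef_pos: [0.4833, -0.0936, 0.1434]
tool_rot: [0.625, 0.681, 0.283, 0.257]
ft_force: [-0.4, -0.5, -0.8]
grip_width: 0.0165
```

```bash
python3 - <<'E'
from h import *
overlay("top","top11",(140,205,285,360),10,[]);overlay("side","side11",(165,220,225,285),10,[])
rel(tcp_for(.045,.006),pose(np.radians(5),np.radians(45)))
P=cloud("top",np.load("top11.npz")["d"]);im=np.load("top11.npz")["p"];h=cv2.cvtColor(im,cv2.COLOR_RGB2HSV)
for v in range(166,190,2): print(v,[(u,*(P[v,u]*1000).round(0).astype(int)) for u in range(314,334) if h[v,u,2]>140 and h[v,u,1]<60 and P[v,u,2]>.06])
E
```

```text
clk 9.53 pos [ 0.4837 -0.0934  0.1442] w 0.0163 F [ 0.1  0.3 -0.5]
  shift now-tool(mm) [ 0.4 -1.3  0.5] after-turn(mm) [ 0.4 -1.3  0.5] turn [ 0.04 -0.07 -0.08] 0.1
166 [(326, np.int64(597), np.int64(-100), np.int64(88)), (327, np.int64(597), np.int64(-103), np.int64(88)), (328, np.int64(597), np.int64(-106), np.int64(86)), (329, np.int64(597), np.int64(-108), np.int64(88))]
168 [(314, np.int64(592), np.int64(-68), np.int64(85)), (315, np.int64(591), np.int64(-70), np.int64(88)), (316, np.int64(592), np.int64(-73), np.int64(86)), (317, np.int64(592), np.int64(-76), np.int64(85)), (319, np.int64(594), np.int64(-82), np.int64(79)), (320, np.int64(594), np.int64(-85), np.int64(79)), (321, np.int64(594), np.int64(-88), np.int64(80)), (322, np.int64(595), np.int64(-91), np.int64(75))]
170 []
172 [(319, np.int64(578), np.int64(-80), np.int64(95)), (320, np.int64(577), np.int64(-82), np.int64(100)), (321, np.int64(578), np.int64(-85), np.int64(94)), (322, np.int64(576), np.int64(-87), np.int64(101)), (323, np.int64(577), np.int64(-90), np.int64(98))]
174 [(320, np.int64(572), np.int64(-82)
[... 1404 characters left out ...]
(-92), np.int64(94)), (325, np.int64(546), np.int64(-95), np.int64(93)), (326, np.int64(546), np.int64(-98), np.int64(93))]
186 [(321, np.int64(541), np.int64(-84), np.int64(92)), (322, np.int64(541), np.int64(-87), np.int64(90)), (323, np.int64(541), np.int64(-90), np.int64(89)), (324, np.int64(542), np.int64(-93), np.int64(86)), (325, np.int64(541), np.int64(-95), np.int64(90)), (328, np.int64(537), np.int64(-101), np.int64(108))]
188 [(319, np.int64(530), np.int64(-76), np.int64(115)), (320, np.int64(531), np.int64(-79), np.int64(112)), (322, np.int64(536), np.int64(-87), np.int64(88)), (325, np.int64(535), np.int64(-95), np.int64(92)), (329, np.int64(529), np.int64(-102), np.int64(116))]
```

View pics/top11.png

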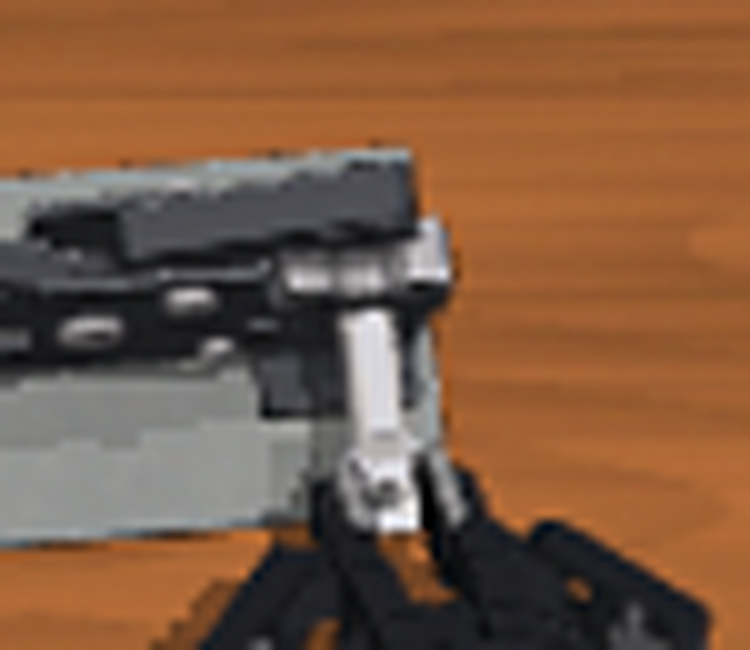

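View pics/side11.png

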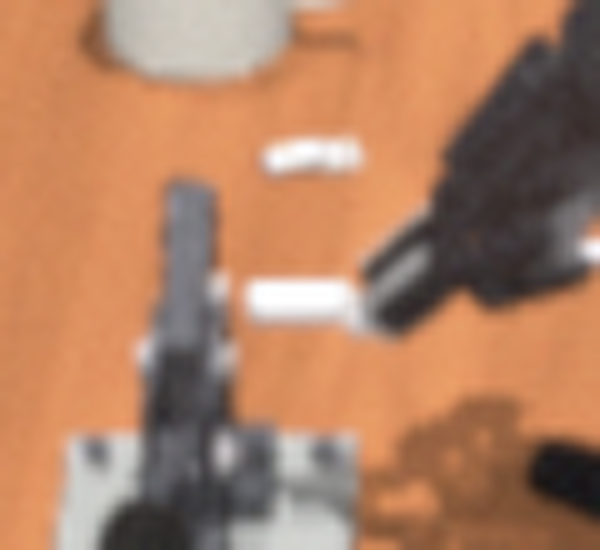

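Request:
drive_tool --steps '[-0.0005, 0.007, 0.007, 0, 0, 0, 0.9, -0.0005, 0.007, 0.007, 0, 0, 0, 0.9, -0.0005, 0.006, 0.006, 0, 0, 0, 0.9, 0, 0.0045, 0.0045, 0, 0, 0, 0.9, 0, 0.003, 0.003, 0, 0, 0, 0.9, 0, 0, 0, 0, 0, 0, 0.9, 0, 0, 0, 0, 0, 0, 0.9]'

```text
clock: 10.12
eef_pos: [0.5221, -0.0907, 0.1434]
tool_rot: [0.624, 0.681, 0.283, 0.257]
ft_force: [0.5, 0.2, -0.8]
grip_width: 0.0162
```

```bash
python3 - <<'E'
from h import *
overlay("top","top12",(140,205,285,360),10,[]);overlay("side","side12",(165,220,225,285),10,[])
rel(tcp_for(.0,.006),pose(np.radians(5),np.radians(45)))
E
```

```text
clk 10.22 pos [ 0.5215 -0.0908  0.1432] w 0.0165 F [-1.3  0.8 -1. ]
  shift now-tool(mm) [0.5 4.5 4.7] after-turn(mm) [0.5 4.5 4.8] turn [-0.08 -0.13 -0.1 ] 0.2
```

View pics/top12.png

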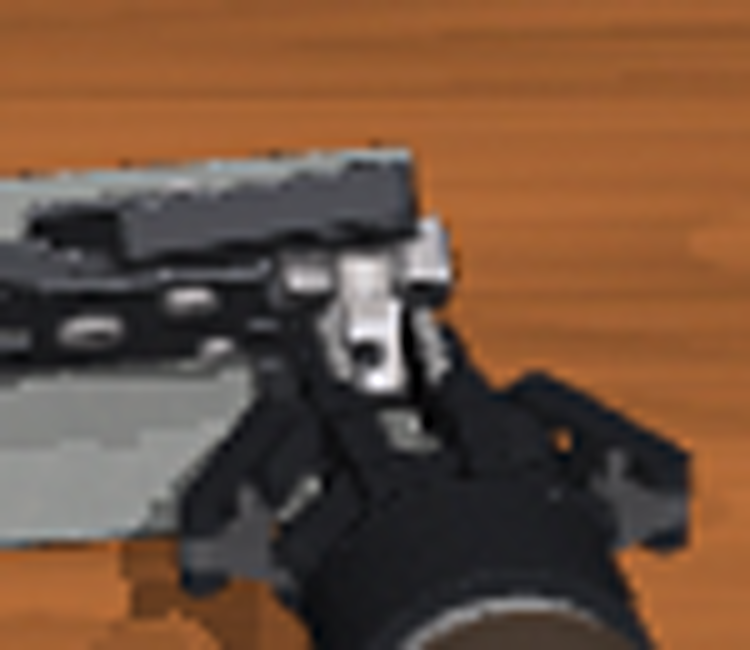

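View pics/side12.png

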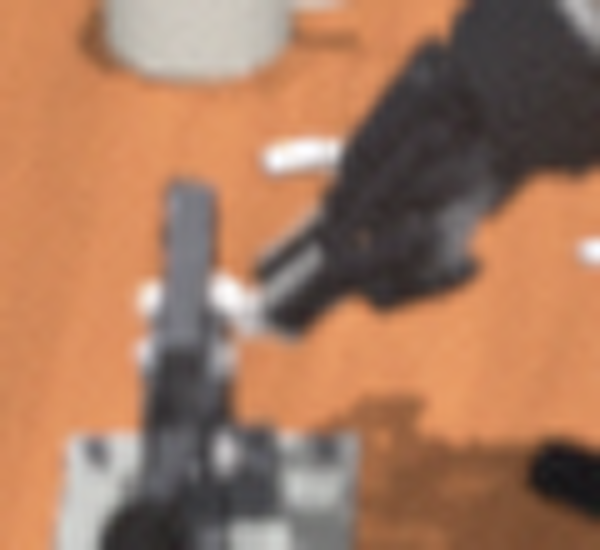

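Request:
drive_tool --steps '[0, 0.002, 0.002, 0, 0, 0, 0.9, 0, 0.0015, 0.0015, 0, 0, 0, 0.9, 0, 0, 0, 0, 0, 0, 0.9, 0, -0.0014, 0.0014, 0, 0, 0, 0.9, 0, -0.0014, 0.0014, 0, 0, 0, 0.9, 0, 0, 0, 0, 0, 0, 0.9]'

```text
clock: 10.72
eef_pos: [0.5265, -0.0905, 0.139]
tool_rot: [0.625, 0.681, 0.283, 0.257]
ft_force: [0.5, 0.1, 0.2]
grip_width: 0.0163
```

```bash
python3 - <<'E'
from h import *
overlay("top","top13",(150,185,300,340),18,[])
rel(tcp_for(.0,.0),pose(np.radians(5),np.radians(45)))
P=cloud("top",np.load("top13.npz")["d"])
for v in range(162,180): print(v,[int(z*1000) for z in P[v,308:334,2]])
E
```

```text
clk 10.77 pos [ 0.5266 -0.0905  0.1391] w 0.0165 F [-1.6 -0.5 -0.4]
  shift now-tool(mm) [ 0.7 -0.5  2.5] after-turn(mm) [ 0.7 -0.5  2.5] turn [-0.07 -0.11 -0.11] 0.2
162 [131, 134, 132, 136, 133, 137, 134, 137, 137, 139, 139, 139, 140, 138, 140, 139, 139, 141, 136, 90, 89, -1, 1, 0, 0, 0]
163 [130, 132, 135, 137, 134, 133, 134, 135, 133, 136, 134, 134, 138, 132, 135, 133, 132, 132, 131, 86, 85, 76, 1, 0, -4, 0]
164 [132, 132, 128, 128, 125, 125, 122, 123, 126, 126, 126, 128, 126, 128, 123, 126, 123, 87, 89, 87, 82, 85, -2, -3, -3, 1]
165 [119, 121, 122, 119, 119, 115, 85, 83, 84, 86, 92, 92, 92, 110, 92, 92, 87, 88, 89, 86, 85, 86, 0, 0, 1, 4]
166 [57, 113, 117, 112, 71, 87, 89, 84, 85, 85, 91, 90, 96, 94, 94, 91, 85, 88, 86, 86, 89, 88, 0, -2, 0, 0]
167 [118, 116, 112, 117, 73, 85, 86, 87, 88, 85, 86, 90, 93, 94, 94, 93, 85, 86, 88, 86, 86, 87, -2, 0, 0, 1]
168 [111, 106, 111, 108, 74, 81, 87, 85, 84, 86, 86, 89, 95, 93, 91, 91, 85, 82, 81, 81, 81, 78, 72, 0, -2, 0]
169 [100, 98, 100, 98, 74, 82, 80, 82, 81, 71, 84, 88, 92, 90, 89, 84, 86, 72, 97, 96, 70, 68, 0, -1, 0, 0]
170 [91, 
[... 474 characters left out ...]
7, 101, 105, 103, 109, 115, 110, 26, 24, 23, 83, 84, 97, 113, 115, 115, 110, 109, 107, 0, -1]
175 [54, 40, 35, 22, 22, 18, 97, 106, 106, 109, 118, 117, 116, 19, 18, 83, 88, 92, 108, 117, 118, 115, 112, 113, -2, 0]
176 [5, 3, 8, 14, 16, 20, 96, 112, 109, 112, 120, 120, 122, 87, 87, 86, 83, 92, 110, 122, 119, 127, 130, 124, 124, 5]
177 [9, 7, 6, 16, 18, 18, 93, 112, 124, 123, 128, 126, 124, 83, 85, 84, 85, 85, 106, 118, 118, 129, 133, 129, 130, 129]
178 [7, 5, 5, 133, 128, 15, 16, 105, 124, 132, 128, 128, 128, 17, 17, 18, 17, 20, 105, 116, 123, 133, 130, 134, 134, 134]
179 [8, 8, 130, 133, 133, 132, 124, 120, 126, 131, 132, 132, 134, 131, 18, 17, 22, 20, 100, 113, 124, 137, 147, 145, 145, 146]
```

View pics/top13.png

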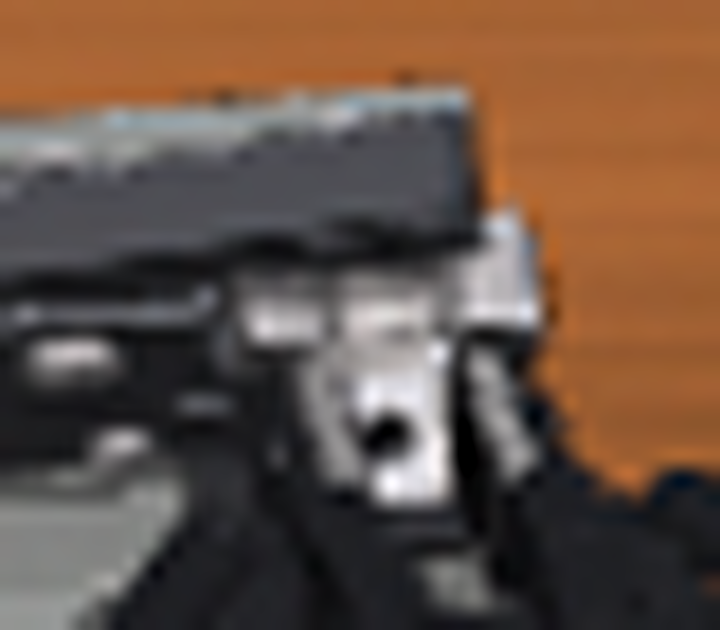

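```bash
python3 - <<'E'
from h import *
g=lambda u,v:((u+.5)/18-.5+300,(v+.5)/18-.5+150)
u=np.array([np.cos(YAW),np.sin(YAW)])
f=lambda p:((p[:2]-NEST)@u*1000).round(1)
print("palm front R",f(ray("top",*g(450,340),.085)),"palm end",f(ray("top",*g(410,507),.085)),"hole",f(ray("top",*g(388,430),.085)))
print("flat near edge R",f(ray("top",*g(500,328),.088)),"L",f(ray("top",*g(290,345),.088)))
E
```

```text
palm front R 0.2 palm end -25.0 hole -12.9
flat near edge R 0.6 L 0.5
```

Request:
drive_tool --steps '[0, 0.0007, 0.0007, 0, 0, 0, 0.9, 0, -0.0007, 0.0007, 0, 0, 0, 0.9, 0, 0, 0, 0, 0, 0, 0.9, 0, 0, 0, 0, 0, 0, 0.9]'

```text
clock: 11.1
eef_pos: [0.5279, -0.0905, 0.1386]
tool_rot: [0.625, 0.681, 0.283, 0.258]
ft_force: [-0.2, -0.2, -0.4]
grip_width: 0.0163
```

Request:
drive_tool --steps '[0, -0.0007, 0.0007, 0, 0, 0, 0.9, 0, 0, 0, 0, 0, 0, 0.9, 0, 0, 0, 0, 0, 0, 0.9]'

```text
clock: 11.35
eef_pos: [0.5279, -0.0906, 0.1377]
tool_rot: [0.625, 0.681, 0.283, 0.258]
ft_force: [-1.4, -0.5, 0.9]
grip_width: 0.0162
```

```bash
python3 - <<'E'
from h import *
rel(tcp_for(.0,.0),pose(np.radians(5),np.radians(45)))
E
```

```text
clk 11.35 pos [ 0.5279 -0.0906  0.1377] w 0.0162 F [-1.4 -0.5  0.9]
  shift now-tool(mm) [ 0.8 -0.4  0.6] after-turn(mm) [ 0.8 -0.4  0.6] turn [-0.01 -0.1  -0.09] 0.1
```

Request:
drive_tool --steps '[0, -0.0005, 0.0005, 0, 0, 0, 0.9, 0, 0, 0, 0, 0, 0, 0.9, 0, 0, 0, 0, 0, 0, 0.9]'

```text
clock: 11.6
eef_pos: [0.528, -0.0906, 0.1371]
tool_rot: [0.624, 0.681, 0.283, 0.258]
ft_force: [-2.9, -0.5, 3.0]
grip_width: 0.0161
```

Request:
drive_tool --steps '[0, -0.0005, 0.0005, 0, 0, 0, 0.9, 0, 0, 0, 0, 0, 0, 0.9, 0, 0, 0, 0, 0, 0, 0.9]'

```text
clock: 11.85
eef_pos: [0.528, -0.0906, 0.1364]
tool_rot: [0.624, 0.681, 0.283, 0.258]
ft_force: [-2.8, -1.1, 3.3]
grip_width: 0.0165
```

Request:
drive_tool --steps '[0, 0, 0, 0, 0, 0, 0.58, 0, 0, 0, 0, 0, 0, 0.54, 0, 0, 0, 0, 0, 0, 0.5, 0, 0, 0, 0, 0, 0, 0.46, 0, 0, 0, 0, 0, 0, 0.42, 0, 0, 0, 0, 0, 0, 0.4]'

```text
clock: 12.35
eef_pos: [0.5279, -0.0903, 0.136]
tool_rot: [0.624, 0.681, 0.283, 0.257]
ft_force: [-0.9, -0.0, -0.1]
grip_width: 0.0257
```

```bash
python3 - <<'E'
from h import *
rel(tcp_for(.0,.0),pose(np.radians(5),np.radians(45)))
overlay("top","top14",(150,185,300,340),18,[]);overlay("side","side14",(180,210,235,275),16,[])
E
```

```text
clk 12.35 pos [ 0.5279 -0.0903  0.136 ] w 0.0257 F [-0.9 -0.  -0.1]
  shift now-tool(mm) [ 0.6  0.8 -0.6] after-turn(mm) [ 0.6  0.8 -0.6] turn [-0.04 -0.13 -0.09] 0.2
```

View pics/top14.png

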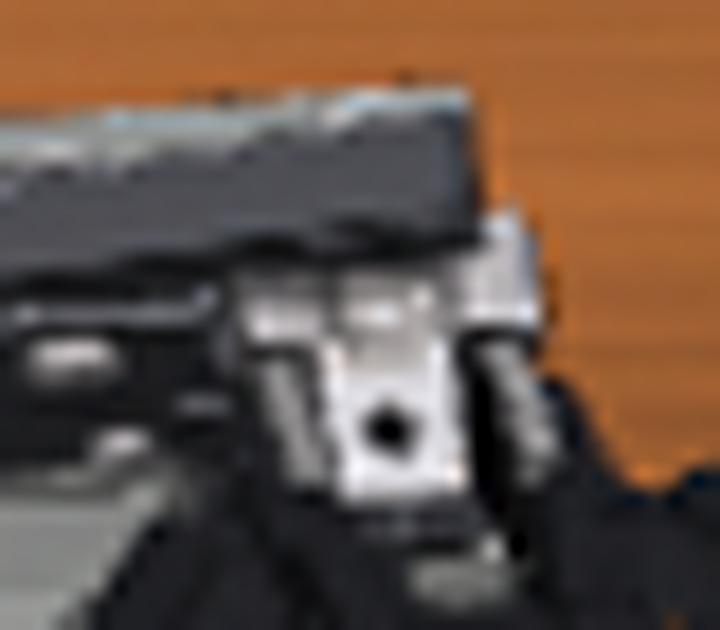

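View pics/side14.png

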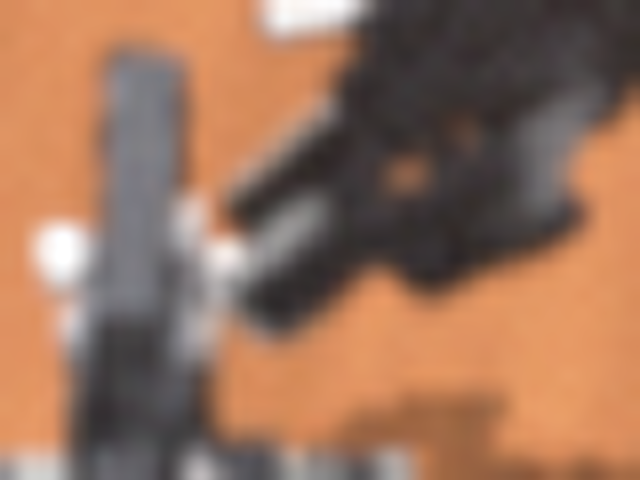

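Request:
drive_tool --steps '[0, -0.003, -0.003, 0, 0, 0, 0.4, 0, -0.005, -0.005, 0, 0, 0, 0.4, 0, -0.008, -0.008, 0, 0, 0, 0.4, 0, -0.012, -0.012, 0, 0, 0, 0.4, 0, -0.015, -0.015, 0, 0, 0, 0.4, 0, -0.0, -0.03, 0, 0, 0, 0.2]'

```text
clock: 12.95
eef_pos: [0.4419, -0.0965, 0.1529]
tool_rot: [0.626, 0.682, 0.281, 0.253]
ft_force: [-0.9, -0.9, -0.4]
grip_width: 0.0336
```

```bash
python3 - <<'E'
from h import *
np.set_printoptions(suppress=True,precision=4)
overlay("top","top15",(140,215,175,345),4.5,[]);overlay("side","side15",(180,210,235,275),16,[])
p=np.load("top15.npz")["p"];cv2.imwrite("pics/top15b.png",cv2.resize(p[150:185,300:340,::-1],None,fx=18,fy=18,interpolation=cv2.INTER_CUBIC))
P=cloud("top",np.load("top15.npz")["d"])
for v in range(164,180): print(v,[int(z*1000) for z in P[v,311:333,2]])
yaw=.074
# lever sleeve near z top surface ~0.201
for n in("top0","side0"):
    Q=cloud(n[:-1],np.load(n+".npz")["d"]).reshape(-1,3);Q=Q[(Q[:,0]>.5)&(Q[:,0]<.65)&(Q[:,1]>.05)&(Q[:,1]<.27)&(Q[:,2]>.15)&(Q[:,2]<.24)]
    # ridge: per y bin max z, fit line
    ys=np.arange(.09,.24,.01);b=[(y+.005,np.percentile(Q[(Q[:,1]>=y)&(Q[:,1]<y+.01)][:,2],90),np.mean(Q[(Q[:,1]>=y)&(Q[:,1]<y+.01)][:,0])) for y in ys if ((Q[:,1]>=y)&(Q[:,1]<y+.01)).sum()>4]
    b=np.array(b);print(n,b[:, [0,2,1]].round(4).tolist());k=np.polyfit(b[:,0],b[:,1],1);print("slope",k,"y at ridge z .201",(.201-k[1])/k[0],"x fit",np.polyfit(b[:,0],b[:,2],1))
rel([.57,.15,.3],pose(.074,0))
E
```

```text
164 [127, 128, 124, 125, 121, 126, 130, 128, 125, 126, 124, 125, 121, 124, 89, 83, 89, 87, 84, -1, -2, -1]
165 [119, 120, 115, 85, 87, 88, 87, 81, 91, 91, 108, 95, 92, 84, 91, 85, 87, 85, 84, 0, 0, 0]
166 [113, 73, 91, 85, 87, 85, 84, 83, 90, 94, 94, 95, 89, 83, 90, 85, 83, 86, 86, -3, -5, -4]
167 [114, 74, 81, 85, 83, 88, 87, 84, 87, 91, 95, 94, 93, 82, 86, 85, 86, 88, 87, -2, -3, 0]
168 [106, 71, 83, 87, 86, 86, 85, 82, 88, 89, 90, 90, 90, 82, 83, 81, 81, 82, 80, 72, -3, 2]
169 [97, 71, 82, 83, 82, 81, 83, 87, 88, 83, 88, 85, 88, 82, 73, 73, 71, 72, 73, -1, 1, 2]
170 [67, 74, 75, 72, 71, 73, 71, 84, 86, 88, 82, 81, 83, 86, 60, 63, 64, 62, 58, -1, -3, -5]
171 [62, 62, 63, 65, 57, 59, 60, 87, 85, 85, 83, 82, 84, 86, 53, 53, 50, 55, 0, 2, -1, 0]
172 [61, 60, 51, 51, 50, 52, 53, 83, 87, 84, 81, 86, 84, 85, 44, 41, 42, 0, -1, 0, -2, -1]
173 [56, 56, 43, 40, 39, 40, 41, 83, 83, 37, 38, 35, 83, 85, 80, 35, 8, 2, 0, 0, -1, -3]
174 [44, 29, 30, 31, 34, 30, 29, 84, 84, 85, 24, 27, 81, 81, 84, 22, 7, 0, -2, 1, 0, 0]
175 [23, 23, 20, 21, 17, 20, 19, 86, 88, 85, 85, 82, 82, 84, 82, 17, 7, 4, 3,
[... 716 characters left out ...]
, [0.235, 0.5724, 0.2324]]
slope [0.5473 0.104 ] y at ridge z .201 0.17721059901258104 x fit [-0.0844  0.5922]
side0 [[0.105, 0.5802, 0.1659], [0.115, 0.5809, 0.1669], [0.125, 0.5796, 0.1739], [0.145, 0.576, 0.1819], [0.155, 0.5773, 0.1886], [0.165, 0.5769, 0.1955], [0.175, 0.5722, 0.2006], [0.185, 0.5748, 0.2068], [0.195, 0.5751, 0.2104], [0.205, 0.5698, 0.2159], [0.215, 0.5726, 0.221], [0.225, 0.5695, 0.2279], [0.235, 0.5719, 0.2323]]
slope [0.5312 0.1073] y at ridge z .201 0.17635120615471256 x fit [-0.0818  0.5893]
clk 13.05 pos [ 0.4428 -0.0975  0.1581] w 0.034 F [ 1.4 -0.1  1.2]
  shift now-tool(mm) [236.1 204.5   4.6] after-turn(mm) [ 237.4  145.1 -141.9] turn [44.95 -0.41  0.58] 45.0
```

View pics/top15b.png

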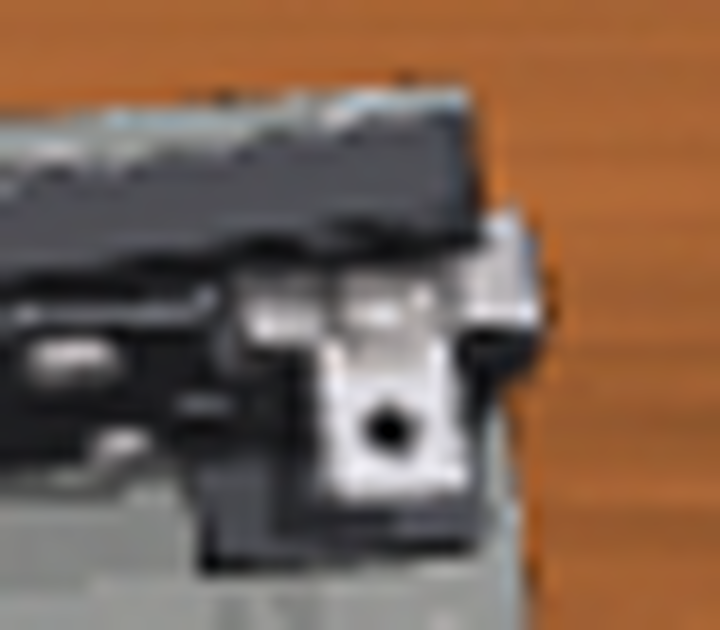

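View pics/side15.png

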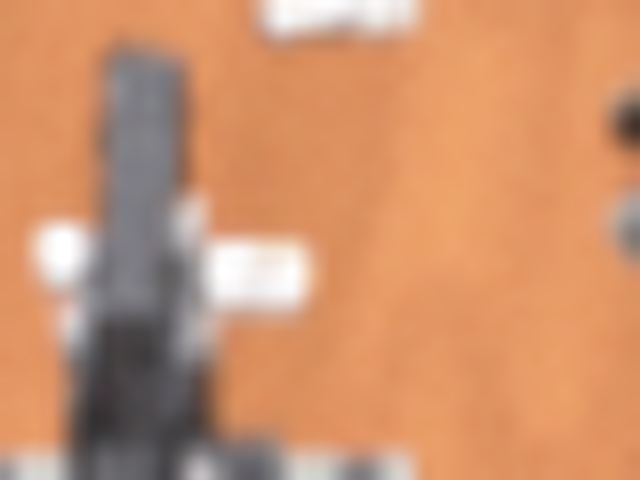

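```bash
python3 - <<'E'
from h import *
print(bot.get_obs()["joint_pos"].round(2))
for a in(94.6,-85.4): rel([.576,.183,.33],pose(np.radians(a),0))
E
```

```text
[-0.38  0.07 -0.98 -0.21  0.32 -0.34]
clk 13.05 pos [ 0.4428 -0.0975  0.1581] w 0.034 F [ 1.4 -0.1  1.2]
  shift now-tool(mm) [268.5 231.8 -10.4] after-turn(mm) [-155.3  268.9 -171.9] turn [ 35.33  34.91 -84.7 ] 98.2
clk 13.05 pos [ 0.4428 -0.0975  0.1581] w 0.034 F [ 1.4 -0.1  1.2]
  shift now-tool(mm) [268.5 231.8 -10.4] after-turn(mm) [ 155.3 -268.9 -171.9] turn [ 34.95 -35.37  85.16] 98.6
```

Request:
drive_tool --steps '[0, 0.015, -0.015, 0, 0, 0, 0, 0, 0.0243, -0.0243, 0, 0, 0, -0.2, 0, 0.0243, -0.0243, 0, 0, 0, -0.2, 0, 0.0243, -0.0243, 0, 0, 0, -0.2, 0, 0.0243, -0.0243, 0, 0, 0, -0.2, 0, 0.01, -0.01, 0, 0, 0, -0.2]'

```text
clock: 13.55
eef_pos: [0.4477, -0.0987, 0.3365]
tool_rot: [0.623, 0.68, 0.285, 0.262]
ft_force: [0.8, -1.0, 0.7]
grip_width: 0.0511
```

Request:
drive_tool --steps '[0, 0, 0, 2.5, -2.53, 6.08, -0.2, 0, 0, 0, 2.5, -2.53, 6.08, -0.2, 0, 0, 0, 2.5, -2.53, 6.08, -0.2, 0, 0, 0, 2.5, -2.53, 6.08, -0.2, 0, 0, 0, 2.5, -2.53, 6.08, -0.2, 0, 0, 0, 2.5, -2.53, 6.08, -0.2, 0, 0, 0, 2.5, -2.53, 6.08, -0.2]'

```text
clock: 14.13
eef_pos: [0.4459, -0.0978, 0.3299]
tool_rot: [0.894, 0.395, 0.154, 0.141]
ft_force: [-0.2, -0.3, -0.5]
grip_width: 0.0517
```

Request:
drive_tool --steps '[0, 0, 0, 2.5, -2.53, 6.08, -0.2, 0, 0, 0, 2.5, -2.53, 6.08, -0.2, 0, 0, 0, 2.5, -2.53, 6.08, -0.2, 0, 0, 0, 2.5, -2.53, 6.08, -0.2, 0, 0, 0, 2.5, -2.53, 6.08, -0.2, 0, 0, 0, 2.5, -2.53, 6.08, -0.2, 0, 0, 0, 2.5, -2.53, 6.08, -0.2, 0, 0, 0, 0, 0, 0, -0.2]'

```text
clock: 14.8
eef_pos: [0.4472, -0.0988, 0.329]
tool_rot: [0.999, 0.04, -0.002, -0.0]
ft_force: [0.6, -0.5, -0.8]
grip_width: 0.0512
```

```bash
python3 - <<'E'
from h import *
print(bot.get_obs()["joint_pos"].round(2))
for a in(-85.4,): rel([.576,.183,.33],pose(np.radians(a),0))
E
```

```text
[-0.22  0.15 -0.04  1.38 -0.    1.27]
clk 14.8 pos [ 0.4472 -0.0988  0.329 ] w 0.0512 F [ 0.6 -0.5 -0.8]
  shift now-tool(mm) [ 150.9 -270.6   -1.3] after-turn(mm) [ 151.  -270.5   -1. ] turn [-0.05  0.2  -0.02] 0.2
```

Translate 8 rows of (18.9, −33.8) mm.

Request:
drive_tool --steps '[0.0189, -0.0338, 0, 0, 0, 0, -0.2, 0.0189, -0.0338, 0, 0, 0, 0, -0.2, 0.0189, -0.0338, 0, 0, 0, 0, -0.2, 0.0189, -0.0338, 0, 0, 0, 0, -0.2, 0.0189, -0.0338, 0, 0, 0, 0, -0.2, 0.0189, -0.0338, 0, 0, 0, 0, -0.2, 0.0189, -0.0338, 0, 0, 0, 0, -0.2, 0.0189, -0.0338, 0, 0, 0, 0, -0.2]'

```text
clock: 15.47
eef_pos: [0.575, 0.1856, 0.3297]
tool_rot: [0.999, 0.043, 0.0, 0.0]
ft_force: [0.5, 0.3, 1.3]
grip_width: 0.0513
```

Request:
drive_tool --steps '[0, 0, 0.01, 0, 0, 0, -0.2, 0, 0, 0, 0, 0, 0, -0.2]'

```text
clock: 15.63
eef_pos: [0.5743, 0.1858, 0.3169]
tool_rot: [0.999, 0.044, -0.002, 0.001]
ft_force: [-0.3, 0.1, 0.5]
grip_width: 0.0513
```

```bash
python3 - <<'E'
from h import *
overlay("top","top16",(130,215,165,265),8,tips(L=.068));overlay("side","side16",(190,290,205,285),6,tips(L=.068))
rel([.576,.183,.244],pose(np.radians(-85.4),0))
E
```

```text
clk 15.73 pos [0.5739 0.1835 0.3191] w 0.0513 F [ 0.5  0.7 -0.7]
  shift now-tool(mm) [ 2.2  0.5 75.1] after-turn(mm) [ 2.   0.6 75.1] turn [0.08 0.14 0.22] 0.3
```

View pics/top16.png

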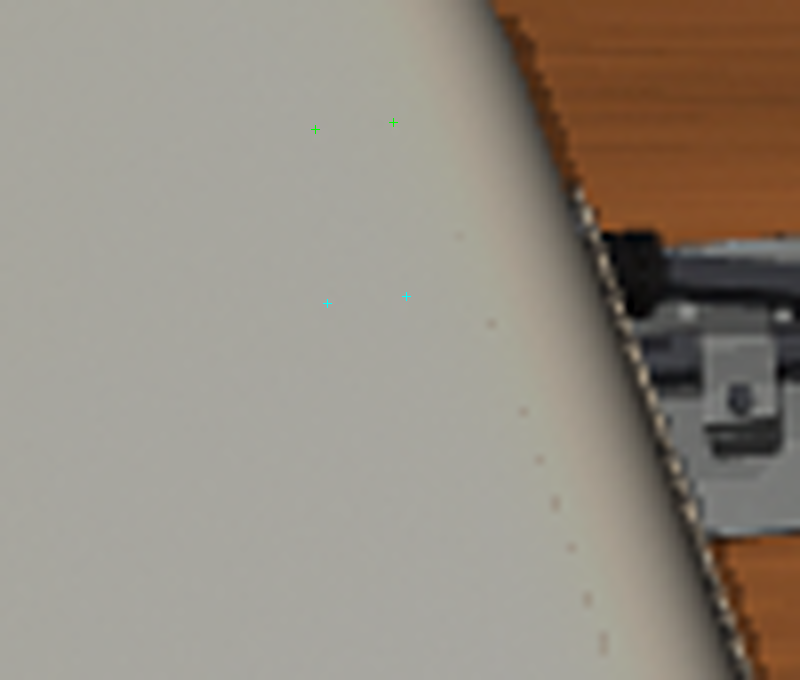

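View pics/side16.png

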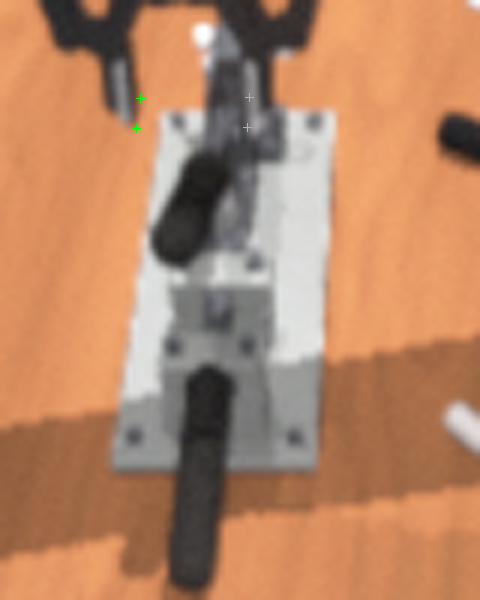

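Request:
drive_tool --steps '[0.001, 0, 0.015, 0, 0, 0, -0.2, 0.0008, 0, 0.015, 0, 0, 0, -0.2, 0, 0, 0.015, 0, 0, 0, -0.2, 0, 0, 0.012, 0, 0, 0, -0.2, 0, 0, 0.008, 0, 0, 0, -0.2, 0, 0, 0.006, 0, 0, 0, -0.2, 0, 0, 0, 0, 0, 0, -0.2, 0, 0, 0, 0, 0, 0, -0.2]'

```text
clock: 16.4
eef_pos: [0.5765, 0.1834, 0.2497]
tool_rot: [0.999, 0.041, 0.0, 0.0]
ft_force: [0.3, 0.8, -0.5]
grip_width: 0.0511
```

```bash
python3 - <<'E'
from h import *
overlay("side","side17",(190,290,205,285),6,tips(L=.068))
rel([.576,.183,.244],pose(np.radians(-85.4),0))
E
```

```text
clk 16.45 pos [0.5768 0.1837 0.25  ] w 0.0511 F [ 0.7  0.4 -0.1]
  shift now-tool(mm) [-0.8  0.6  6. ] after-turn(mm) [-0.8  0.6  6. ] turn [ 0.01 -0.04  0.11] 0.1
```

View pics/side17.png

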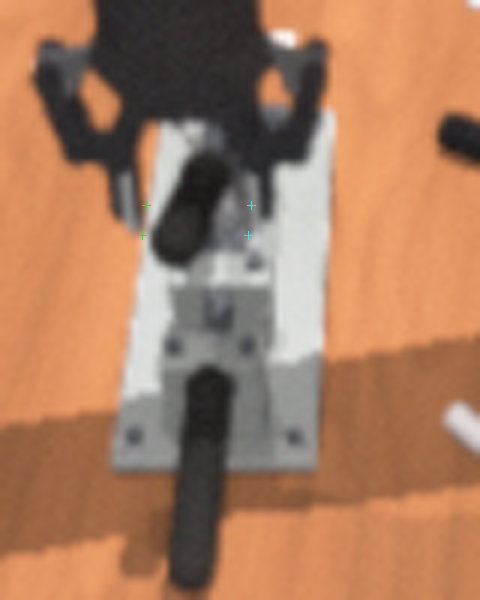

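Request:
drive_tool --steps '[0, 0, 0.003, 0, 0, 0, -0.2, 0, 0, 0.003, 0, 0, 0, 0, 0, 0, 0, 0, 0, 0, 0.2, 0, 0, 0, 0, 0, 0, 0.3, 0, 0, 0, 0, 0, 0, 0.36]'

```text
clock: 16.87
eef_pos: [0.5768, 0.1841, 0.2432]
tool_rot: [0.999, 0.041, 0.0, 0.0]
ft_force: [0.1, -0.2, 0.2]
grip_width: 0.0273
```

Request:
drive_tool --steps '[0, 0, 0, 0, 0, 0, 0.39, 0, 0, 0, 0, 0, 0, 0.43]'

```text
clock: 17.03
eef_pos: [0.5778, 0.1841, 0.2435]
tool_rot: [0.999, 0.041, 0.001, 0.0]
ft_force: [5.3, 0.3, -1.6]
grip_width: 0.0243
```

Request:
drive_tool --steps '[0.001, 0, 0, 0, 0, 0, 0.43, 0, 0, 0, 0, 0, 0, 0.5, 0, 0, 0, 0, 0, 0, 0.7, 0, 0, 0, 0, 0, 0, 0.9, 0, 0, 0, 0, 0, 0, 0.9]'

```text
clock: 17.45
eef_pos: [0.5779, 0.1842, 0.2435]
tool_rot: [0.999, 0.041, 0.0, 0.0]
ft_force: [4.0, 0.3, 2.0]
grip_width: 0.0231
```

```bash
python3 - <<'E'
from h import *
o=bot.get_obs();print({k:o[k].round(3) if hasattr(o[k],'round') else o[k] for k in("eef_pos","tool_rot","ft_force","ft_torque","grip_width")})
overlay("side","side18",(190,290,205,285),6,[])
# arc plan: grip point 54mm ahead; pivot
yaw=.08;d=np.array([-np.sin(yaw),np.cos(yaw)])
E
```

```text
{'eef_pos': array([0.578, 0.184, 0.244]), 'tool_rot': array([0.999, 0.041, 0.   , 0.   ]), 'ft_force': array([4.03 , 0.327, 1.952]), 'ft_torque': array([ 0.106, -0.703, -0.135]), 'grip_width': 0.0230816461408129}
```

View pics/side18.png

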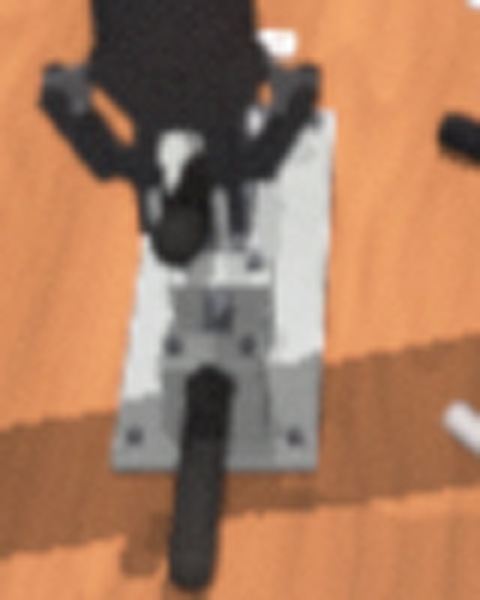

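Request:
drive_tool --steps '[0, -0.0016, 0.002, -0.57, 0, 0, 0.9, 0, -0.0016, 0.002, -0.57, 0, 0, 0.9, 0, -0.0016, 0.002, -0.57, 0, 0, 0.9, 0, -0.0016, 0.002, -0.57, 0, 0, 0.9, 0, -0.0016, 0.002, -0.57, 0, 0, 0.9, 0, -0.0016, 0.002, -0.57, 0, 0, 0.9]'

```text
clock: 18.0
eef_pos: [0.5772, 0.1933, 0.2319]
tool_rot: [0.999, 0.041, 0.002, 0.031]
ft_force: [3.2, -0.0, 8.9]
grip_width: 0.0235
```

```bash
cat >> h.py <<'E'
def lev():
    o=bot.get_obs();Rc=R.from_quat(o["tool_rot"]);g=o["eef_pos"]+Rc.apply([0,0,.0535])
    G0=np.array([.578,.184,.190]);d=np.array([-np.sin(.08),np.cos(.08)]);r=(g[:2]-G0[:2])@d+.1975
    a=np.arctan2(g[2]-.082,r);pit=np.arcsin(Rc.as_matrix()[:2,2]@d)
    print("clk",round(o["clock"],2),"q by pos",(.5-a).round(4),"rad",np.hypot(r,g[2]-.082).round(4),"tilt",-pit.round(4),"F",o["ft_force"].round(1),"T",o["ft_torque"].round(2),"w",o["grip_width"].round(4))
E
python3 -c "
from h import *
lev()"
```

```text
Traceback (most recent call last):
  File "h.py", line 39, in lev
    print("clk",round(o["clock"],2),"q by pos",(.5-a).round(4),"rad",np.hypot(r,g[2]-.082).round(4),"tilt",-pit.round(4),"F",o["ft_force"].round(1),"T",o["ft_torque"].round(2),"w",o["grip_width"].round(4))
                                                                                                                                                                                    ^^^^^^^^^^^^^^^^^^^^^
AttributeError: 'float' object has no attribute 'round'
```

```bash
sed -i 's/o\["grip_width"\].round(4))/round(o["grip_width"],4))/' h.py
python3 -c "
from h import *
lev()"
```

```text
clk 18.0 q by pos 0.0574 rad 0.2253 tilt 0.0619 F [ 3.2 -0.   8.9] T [-0.18 -0.57 -0.14] w 0.0235
```

Request:
drive_tool --steps '[0, -0.0016, 0.002, -0.57, 0, 0, 0.9]'

```text
clock: 18.08
eef_pos: [0.5771, 0.1948, 0.2299]
tool_rot: [0.999, 0.041, 0.002, 0.036]
ft_force: [3.0, -1.1, 3.2]
grip_width: 0.0234
```

Request:
drive_tool --steps '[0, -0.0016, 0.002, -0.57, 0, 0, 0.9]'

```text
clock: 18.17
eef_pos: [0.5769, 0.1964, 0.2274]
tool_rot: [0.998, 0.041, 0.002, 0.041]
ft_force: [5.0, -0.3, 2.7]
grip_width: 0.0238
```

Request:
drive_tool --steps '[0, -0.0016, 0.002, -0.57, 0, 0, 0.9]'

```text
clock: 18.25
eef_pos: [0.5768, 0.198, 0.2248]
tool_rot: [0.998, 0.041, 0.002, 0.045]
ft_force: [5.4, 0.4, 3.0]
grip_width: 0.0235
```

Request:
drive_tool --steps '[0, -0.0016, 0.002, -0.57, 0, 0, 0.9]'

```text
clock: 18.33
eef_pos: [0.5767, 0.1996, 0.2223]
tool_rot: [0.998, 0.041, 0.002, 0.05]
ft_force: [5.8, 1.4, 2.7]
grip_width: 0.0232
```

```bash
python3 -c "
from h import *
lev()"
```

```text
clk 18.33 q by pos 0.1033 rad 0.2253 tilt 0.1006 F [5.8 1.4 2.7] T [ 0.28 -0.94 -0.01] w 0.0232
```

Request:
drive_tool --steps '[0, -0.0016, 0.002, -0.57, 0, 0, 0.9]'

```text
clock: 18.42
eef_pos: [0.5766, 0.2011, 0.22]
tool_rot: [0.998, 0.041, 0.003, 0.055]
ft_force: [6.0, 1.8, 2.0]
grip_width: 0.0236
```

Request:
drive_tool --steps '[0, -0.0016, 0.002, -0.57, 0, 0, 0.9]'

```text
clock: 18.5
eef_pos: [0.5765, 0.2024, 0.2178]
tool_rot: [0.997, 0.041, 0.003, 0.06]
ft_force: [5.4, 1.4, 4.0]
grip_width: 0.0236
```

Request:
drive_tool --steps '[0, -0.0016, 0.002, -0.57, 0, 0, 0.9]'

```text
clock: 18.58
eef_pos: [0.5763, 0.2037, 0.2159]
tool_rot: [0.997, 0.041, 0.003, 0.065]
ft_force: [6.1, 0.8, 4.7]
grip_width: 0.0232
```

Request:
drive_tool --steps '[0, -0.0016, 0.002, -0.57, 0, 0, 0.9]'

```text
clock: 18.67
eef_pos: [0.5763, 0.2049, 0.214]
tool_rot: [0.997, 0.041, 0.003, 0.07]
ft_force: [4.1, 0.1, 7.8]
grip_width: 0.0233
```

Request:
drive_tool --steps '[0, -0.0016, 0.002, -0.57, 0, 0, 0.9]'

```text
clock: 18.75
eef_pos: [0.5762, 0.2061, 0.2121]
tool_rot: [0.996, 0.041, 0.004, 0.075]
ft_force: [4.4, -0.1, 6.8]
grip_width: 0.0236
```

Request:
drive_tool --steps '[0, -0.0016, 0.002, -0.57, 0, 0, 0.9]'

```text
clock: 18.83
eef_pos: [0.576, 0.2073, 0.2101]
tool_rot: [0.996, 0.041, 0.004, 0.08]
ft_force: [4.6, 1.2, 8.6]
grip_width: 0.0234
```

Request:
drive_tool --steps '[0, -0.0016, 0.002, -0.57, 0, 0, 0.9]'

```text
clock: 18.92
eef_pos: [0.5759, 0.2086, 0.208]
tool_rot: [0.996, 0.041, 0.004, 0.085]
ft_force: [4.9, 1.0, 2.5]
grip_width: 0.0236
```

Request:
drive_tool --steps '[0, -0.0016, 0.002, -0.57, 0, 0, 0.9]'

```text
clock: 19.0
eef_pos: [0.5758, 0.21, 0.2053]
tool_rot: [0.995, 0.041, 0.004, 0.09]
ft_force: [5.1, 1.8, 3.4]
grip_width: 0.0232
```

```bash
python3 -c "
from h import *
lev()"
```

```text
clk 19.0 q by pos 0.1809 rad 0.2253 tilt 0.1804 F [5.1 1.8 3.4] T [ 0.48 -0.88  0.09] w 0.0232
```

Request:
drive_tool --steps '[0, -0.0016, 0.002, -0.57, 0, 0, 0.9, 0, -0.0016, 0.002, -0.57, 0, 0, 0.9, 0, -0.0016, 0.002, -0.57, 0, 0, 0.9]'

```text
clock: 19.25
eef_pos: [0.5755, 0.2138, 0.1977]
tool_rot: [0.994, 0.041, 0.005, 0.105]
ft_force: [6.3, 2.3, 3.5]
grip_width: 0.0235
```

Request:
drive_tool --steps '[0, -0.0016, 0.002, -0.57, 0, 0, 0.9]'

```text
clock: 19.33
eef_pos: [0.5755, 0.2149, 0.1956]
tool_rot: [0.993, 0.041, 0.005, 0.11]
ft_force: [6.0, 2.2, 4.5]
grip_width: 0.0234
```

Request:
drive_tool --steps '[0, -0.0016, 0.002, -0.57, 0, 0, 0.9]'

```text
clock: 19.42
eef_pos: [0.5754, 0.216, 0.1935]
tool_rot: [0.993, 0.041, 0.005, 0.115]
ft_force: [5.9, 0.5, 4.7]
grip_width: 0.0237
```

Request:
drive_tool --steps '[0, -0.0016, 0.002, -0.57, 0, 0, 0.9]'

```text
clock: 19.5
eef_pos: [0.5753, 0.217, 0.1914]
tool_rot: [0.992, 0.041, 0.006, 0.12]
ft_force: [5.0, 1.5, 6.8]
grip_width: 0.0234
```

Request:
drive_tool --steps '[0, -0.0016, 0.002, -0.57, 0, 0, 0.9]'

```text
clock: 19.58
eef_pos: [0.5752, 0.218, 0.1894]
tool_rot: [0.991, 0.041, 0.006, 0.125]
ft_force: [5.1, 1.6, 8.1]
grip_width: 0.0234
```

```bash
python3 -c "
from h import *
lev()"
```

```text
clk 19.58 q by pos 0.2506 rad 0.2253 tilt 0.2505 F [5.1 1.6 8.1] T [ 0.   -0.53  0.06] w 0.0234
```

Request:
drive_tool --steps '[0, -0.0016, 0.002, -0.57, 0, 0, 0.9]'

```text
clock: 19.67
eef_pos: [0.5751, 0.219, 0.1874]
tool_rot: [0.991, 0.041, 0.006, 0.13]
ft_force: [3.6, 0.7, 8.6]
grip_width: 0.0235
```

Request:
drive_tool --steps '[0, -0.0016, 0.002, -0.57, 0, 0, 0.9]'

```text
clock: 19.75
eef_pos: [0.575, 0.22, 0.1852]
tool_rot: [0.99, 0.041, 0.007, 0.135]
ft_force: [5.1, 2.8, 3.5]
grip_width: 0.0235
```

Request:
drive_tool --steps '[0, -0.0016, 0.002, -0.57, 0, 0, 0.9]'

```text
clock: 19.83
eef_pos: [0.5749, 0.2211, 0.1824]
tool_rot: [0.989, 0.041, 0.007, 0.139]
ft_force: [5.2, 1.3, 4.5]
grip_width: 0.0237
```

```bash
python3 -c "
from h import *
lev()"
```

```text
clk 19.83 q by pos 0.2807 rad 0.2254 tilt 0.2801 F [5.2 1.3 4.5] T [ 0.28 -0.76  0.14] w 0.0237
```

Request:
drive_tool --steps '[0, -0.0016, 0.002, -0.57, 0, 0, 0.9]'

```text
clock: 19.92
eef_pos: [0.5748, 0.2222, 0.1798]
tool_rot: [0.989, 0.041, 0.007, 0.144]
ft_force: [6.3, 2.0, 3.3]
grip_width: 0.0233
```

Request:
drive_tool --steps '[0, -0.0016, 0.002, -0.57, 0, 0, 0.9]'

```text
clock: 20.0
eef_pos: [0.5748, 0.2232, 0.177]
tool_rot: [0.988, 0.041, 0.007, 0.149]
ft_force: [6.4, 2.2, 1.9]
grip_width: 0.0233
```

Request:
drive_tool --steps '[0, -0.0016, 0.002, -0.57, 0, 0, 0.9, 0, 0, 0, 0, 0, 0, 0.9, 0, 0, 0, 0, 0, 0, 0.9, 0, 0, 0, 0, 0, 0, 0.9, 0, 0, 0, 0, 0, 0, 0.9]'

```text
clock: 20.42
eef_pos: [0.5747, 0.2242, 0.1743]
tool_rot: [0.987, 0.041, 0.007, 0.154]
ft_force: [6.3, 2.5, 1.7]
grip_width: 0.0236
```

```bash
python3 - <<'E'
from h import *
lev()
overlay("side","side19",(165,290,205,285),4.6,[]);overlay("top","top19",(150,185,300,340),18,[])
P=cloud("top",np.load("top19.npz")["d"])
for v in range(162,180): print(v,[int(z*1000) for z in P[v,311:333,2]])
lev()
E
```

```text
clk 20.42 q by pos 0.3156 rad 0.2253 tilt 0.3093 F [6.3 2.5 1.7] T [ 0.37 -0.92  0.34] w 0.0236
162 [128, 128, 129, 127, 127, 128, 130, 128, 127, 128, 125, 129, 130, 130, 127, 126, 128, 85, 0, 5, 0, -2]
163 [127, 128, 128, 127, 131, 128, 129, 128, 130, 129, 128, 129, 126, 127, 127, 126, 122, 88, 72, 1, -1, 0]
164 [125, 126, 128, 122, 123, 122, 121, 121, 124, 127, 124, 123, 121, 124, 123, 121, 121, 87, 90, 0, 1, -2]
165 [119, 117, 117, 113, 116, 113, 114, 117, 120, 115, 119, 116, 117, 111, 113, 111, 113, 89, 88, -1, 3, -1]
166 [115, 75, 86, 90, 88, 90, 89, 109, 109, 99, 100, 99, 98, 84, 87, 85, 88, 86, 87, 0, 1, -2]
167 [115, 74, 85, 89, 83, 85, 85, 84, 91, 93, 93, 91, 93, 84, 90, 86, 83, 87, 85, -5, 0, -2]
168 [110, 73, 80, 86, 85, 84, 85, 87, 87, 89, 89, 93, 88, 84, 84, 84, 83, 82, 78, 76, -2, 1]
169 [94, 71, 83, 83, 78, 80, 81, 89, 91, 88, 89, 88, 86, 83, 74, 72, 70, 72, 71, 0, 1, -1]
170 [67, 74, 73, 71, 1075, 69, 71, 83, 85, 83, 86, 80, 82, 84, 64, 63, 63, 60, 62, 1, 0, -1]
171 [64, 62, 64, 63, 61, 62, 61, 83, 85, 83, 82, 83, 83, 82, 55, 50, 49, 51, -1, 0, 0, -2]
172 [62, 60, 52, 52, 52, 49, 48, 83, 84, 83, 82, 79, 84, 83, 42, 41, 43, -1, 2, -1, -2, -2]
173 [56, 58, 41, 39, 41, 43, 38, 85, 82, 36, 35, 33, 83, 84, 82, 30, 7, 4, -3, -4, 0, -1]
174 [44, 33, 32, 31, 31, 30, 29, 85, 84, 83, 26, 20, 81, 82, 84, 20, 9, -3, 0, 0, 0, -1]
175 [23, 19, 20, 20, 20, 20, 18, 85, 84, 86, 86, 80, 80, 87, 83, 20, 4, 6, 3, -3, 2, -1]
176 [20, 18, 19, 17, 18, 19, 22, 83, 83, 82, 86, 84, 85, 81, 84, 19, 4, 8, -1, 1075, -2, -1]
177 [17, 19, 21, 20, 19, 19, 19, 79, 85, 85, 83, 81, 83, 84, 82, 21, 9, 9, -3, -1, 0, 0]
178 [19, 18, 19, 20, 21, 19, 21, 20, 18, 20, 20, 18, 20, 18, 17, 20, 6, 5, 0, 0, 2, -3]
179 [17, 16, 20, 21, 17, 20, 19, 19, 20, 20, 21, 21, 20, 19, 19, 19, 7, 7, 2, 0, 2, -3]
clk 20.52 q by pos 0.3156 rad 0.2253 tilt 0.3093 F [6.9 1.3 3. ] T [ 0.5  -0.92  0.3 ] w 0.0231
```

View pics/top19.png

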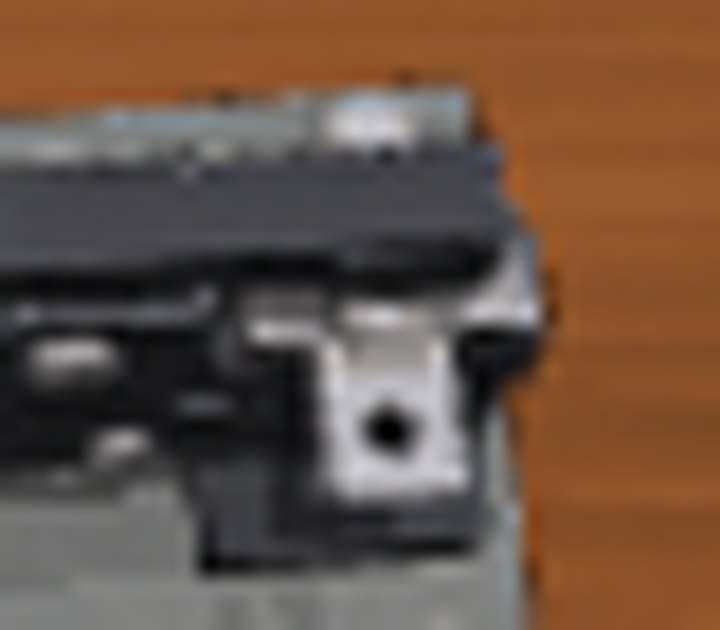

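View pics/side19.png

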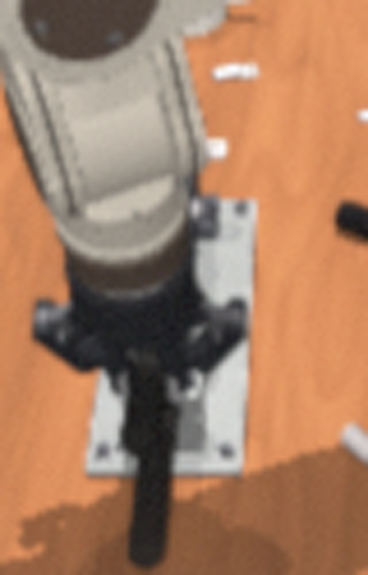

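```bash
python3 - <<'E'
from h import *
lev(); print(job_done()); lev()
E
```

```text
clk 20.52 q by pos 0.3156 rad 0.2253 tilt 0.3093 F [6.9 1.3 3. ] T [ 0.5  -0.92  0.3 ] w 0.0231
the job is handed in; nothing more can be done
None
the job is handed in; nothing more can be done
```

I laid the large lug in the lower die from the near side, mouth pointing away and palm against the die face, and let go. I then gripped the lever's sleeve and pressed it down three clicks. The job was handed in at about 20.5 s with the grip still on the lever; it reported no verdict.

- **Clicks by feel:** I felt three force peaks of about 8.6–8.9 N, each followed by a drop. They came at arm-estimated lever angles of about 0.06, 0.165 and 0.265 rad, and I saw no fourth.
- **Lever angle:** The arm's reading at the end was 0.316 rad. The clicks gave way about 0.015–0.02 rad earlier than the nominal angles, so the true angle is probably 0.32–0.335 rad. Either value is inside the 0.295–0.385 rad band.
- **Lug:** The last top picture and depth show it unmoved in the trough, palm top at about 84 mm, neck at the near face. It was not touched after release.
- **Grip:** Near closing, a sideways force of about 6–7 N remained on the wrist because the grip was slightly off centre.
- **What went wrong:**
  - My first try at the lug closed to 14.4 mm instead of 20 mm, so I reopened and gripped it again. The second grip also read about 16.5 mm, so it was probably holding the palm slightly tilted. Once released, the lug lay flat.
  - The two cameras disagreed by 2–8 mm on the tool's position.
  - I took no separate measurement of the other things on the desk; nothing in the arm's path was near them.

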